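# Fill the sweets presentation tray

### The job

Fill the wooden presentation tray with one thing in each recess, upright and resting on its floor: of the two round tins in front of the small drawer chest, the narrow tall one in the smaller round recess, the wide low one in the larger round recess, the smaller gift carton in the rectangular recess and the nougat bar that lies on the counter in the long slot. Leave the larger gift carton and the glass honey jar where they stand.

Things in the scene. Friction and masses are not known exactly. Their poses are not given: they have to be found in the camera images.
- tall_tin: closed round tin, the narrower and taller of the two on the front right of the counter (two more at the back left are part of the room): 57 mm diameter, 60 mm high, standing; most room for fingers along the world y axis. Origin: middle of its underside; z up.
- flat_tin: closed round tin, the wider and lower of the two: 67 mm diameter, 45 mm high, standing; most room for fingers along the world y axis. Origin: middle of its underside; z up.
- small_carton: the smaller gift carton: body 50 (x) x 75 (y) x 50 mm high, with a soft-looking bow on top up to 75 mm that does not resist the fingers. Origin: underside, 1.5 mm from its middle toward -y; long side along its y, starting within 25 degrees of the world x axis; z up. Grasp across the 50 mm.
- bar: wrapped nougat bar lying alone on the counter (not those in the fixed display trays): 26 (x) x 100 (y, the firm part 88) x 19 mm high. Origin: middle of its underside; long side along its y, starting within 25 degrees of the world x axis; z up. Grasp across the 26 mm.
- large_carton: look-alike to leave alone: the larger gift carton, 56 (x) x 90 (y) x 60 mm high plus a bow up to 85 mm. Origin: middle of its underside; z up.
- jar: look-alike to leave alone: glass honey jar with a black lid, 58 mm diameter, 90 mm high. Origin: middle of its underside; z up.
- recess_small_round: fixed wooden insert 92 (x) x 120 (y) x 28 mm, one of four filling a dark wooden tray 2 by 2, in any order, all turned alike. Origin: middle of its underside, 4 mm over the counter; z up. Its top is 28 mm over the origin (tray rim 1 mm higher); in it a central, 7 mm deep round recess of 69 mm diameter, floor 21 mm over the origin. Place for the tall tin.
- recess_large_round: fixed wooden insert 92 (x) x 120 (y) x 28 mm, one of four filling a dark wooden tray 2 by 2, in any order, all turned alike. Origin: middle of its underside, 4 mm over the counter; z up. Its top is 28 mm over the origin (tray rim 1 mm higher); in it a central, 7 mm deep round recess of 79 mm diameter, floor 21 mm over the origin. Place for the low wide tin.
- recess_rectangle: fixed wooden insert 92 (x) x 120 (y) x 28 mm, one of four filling a dark wooden tray 2 by 2, in any order, all turned alike. Origin: middle of its underside, 4 mm over the counter; z up. Its top is 28 mm over the origin (tray rim 1 mm higher); in it a central, 7 mm deep rectangular recess 64 (x) x 89 (y) mm, floor 21 mm over the origin. Place for the smaller carton, long side along y.
- recess_slot: fixed wooden insert 92 (x) x 120 (y) x 28 mm, one of four filling a dark wooden tray 2 by 2, in any order, all turned alike. Origin: middle of its underside, 4 mm over the counter; z up. Its top is 28 mm over the origin (tray rim 1 mm higher); in it a central, 7 mm deep slot 42 (x) x 110 (y) mm, floor 21 mm over the origin. Place for the nougat bar, long side along y.
Mind the look-alikes: they are no part of the job. What is shaped like the tall_tin but yellow is not meant.

How it is judged:
By the outcome, as a careful person would: the job done as asked, in the order asked, and still so for the second after the job is handed in, with the robot touching nothing.
It also fails if it takes over 115 s, if anything falls off the work surface, if the arm or the gripper's body presses on something with over 40 N, if the wrist force passes 120 N, or if a joint passes its speed limit or range.

### The arm

A 6-joint arm with a two-finger parallel gripper is mounted at the origin on a cart in front of the work surface, level with it; the furniture and walls round the work are solid. World frame = base frame: x ahead of the robot, y to its left, z up, the work surface at z = 0. Lengths are in mm, angles in degrees, forces in N, time in s.
With the tool pointing down it reaches from about 350 to 850 mm from the base axis. Payload 8.1 kg.
Tool frame: the origin (TCP) lies at the very end of the fingers, on their centre line; the grasp point (between the pads) lies 19 mm behind it; x points along the fingers, y is the direction in which the jaws open and shut, and the axes are right-handed (so a half turn about x gives the same grasp; the last joint's range is limited). The gripper opens to 85 mm and grips with 20 to 120 N. Pads are 22 mm wide; open, the fingers measure 114 mm over their backs; the gripper's body (76 mm by 85 mm) begins 54 mm behind the grasp point. The pads swing forward as they close: fully open they stand 13 mm farther back than shut.
Start: joints at [-68.033, 7.471, 85.268, -0, 87.261, -4.893], TCP at [271.109, -535.262, 231.292] pointing down, gripper open.
Joint ranges: [-169.43, 169.43], [-51.17, 129.36], [1.28, 143.12], [-76.62, 256.62], [0, 156.53], [-152.29, 152.29]. Speed limits (degrees/s): [136.94, 136.94, 159.86, 180, 180, 180].

### API

Orientations are given as [roll, pitch, yaw] about the fixed x, y, z axes, in that order (R = Rz(yaw) Ry(pitch) Rx(roll)).
In Python, from bench import sensors, snapshot, r gives the robot as it stands. The module is installed in compiled form; this text tells all that it offers.
- The arm moves only by the tool drive_tool, never from a script. Its argument "moves" is one flat list of numbers, 6 for each row, row after row: the shift along the tool's x, y, z in cm, then the turn, a rotation vector about the tool's x, y, z in degrees. In form: [tx, ty, tz, wx, wy, wz, tx, ty, tz, wx, wy, wz, ...]. A call has 1 to 20 rows; each row shifts and turns the commanded pose from where the row before left it, along the tool's axes as they then stand; what a row does not reach is not made up. A row lasts 1/12 s, in which the tool goes at most 41.7 mm and 7.16 degrees, less where a joint would pass 70% of its speed; a pose out of reach is approached as far as the arm can. A call with a gripper value outside its range is refused whole. "hand" is the finger opening in cm, from 0 to 8.54, set as the call begins (left out, the last holds). The fingers move at their own pace and stop on an object; "grip_force" is the grip in N (left out, the last holds). Time passes only in rows, so rows that do not move let the fingers close. It gives the time, the measured TCP pose, the force and the opening at its end, in the units of the state.
- sensors.sense(): the state, without advancing time (a new reading comes with each control period).
- snapshot(name): name is "side" or "top"; returns a dict with "image" (400x640x3 uint8, red, green, blue), "z_map" (400x640 float32, mm along the optical axis (not along the pixel's ray), 0 where there is no reading), "camera_matrix" (3x3 intrinsics, pixels), "eye" and "orientation" of the camera in the world. Camera axes: x right, y down, z forward; pixel columns grow to the right and rows downward; lengths in mm; the calibration is good to about 2 mm. A picture is of the moment at which its call begins.
- r.hand_in(): hands the job in, once; it reports no verdict.
The state is a dict: "time": time; "joint_pos": joint angles; "qd": joint speeds; "joint_efforts": joint torques, N m; "tool_pos": TCP position; "tcp_rot": TCP orientation; "ft_force": force on the tool from outside, world axes, zero at the start; "wrist_torque": the same for the moment, N m; "finger_gap": finger opening in mm.
Only numpy, scipy, OpenCV 4.12 (cv2) and the standard library are available. Lean on these libraries where they do the work, as an engineer would, in place of code of your own. Each camera call takes 0.05 s, during which the arm holds its last target.

## Working session

There is one attempt and no reset: what is moved stays moved. The work goes in short steps, Python scripts to look and compute and a tool call to move; the robot and the scene stay as the last step left them, time stands still between calls to the robot, and variables do not carry over. Pictures are saved under pics/ and viewed, and the job is handed in when it is done.

Besides the shell and the picture viewer there is one more tool, called as name(argument=value, ...) on one line, values as JSON. drive_tool: Moves the arm, as the interface text tells. Its arguments: {"type":"object","properties":{"moves":{"type":"array","items":{"type":"number"}},"hand":{"type":"number"},"grip_force":{"type":"number"}},"required":["moves"]}

```bash
ls; mkdir -p pics; cat > h.py <<'E'
import numpy as np, cv2
from bench import sensors, snapshot, r
def get(n):
    s=snapshot(n); return s
def save(n,img): cv2.imwrite('pics/'+n,cv2.cvtColor(img,cv2.COLOR_RGB2BGR))
E
python3 - <<'E'
from h import *
for n in ['side','top']:
    s=get(n); save(n+'0.png',s['image']); np.savez(n+'0.npz',**s)
    print(n,s['camera_matrix'],s['eye'],s['orientation'])
print(sensors.sense())
E
```

```text
pics
side [[468.99921999   0.         326.83342459]
 [  0.         468.99921999 196.56681704]
 [  0.           0.           1.        ]] [168.29860022 922.12201692 963.25794692] [-132.46548623   -0.80790679 -156.63093173]
top [[378.49770962   0.         322.01834463]
 [  0.         378.49770962 199.07828655]
 [  0.           0.           1.        ]] [ 321.23678725  -33.19184586 1130.6136977 ] [-167.34949851    0.32515936  -88.28186801]
{'time': 0.1, 'joint_pos': array([-6.80345925e+01,  7.51132748e+00,  8.53224234e+01, -2.28835399e-03,
        8.72636458e+01, -4.89207706e+00]), 'qd': array([-0.00865218, -0.05662473, -0.1156835 , -0.05205105, -0.02314086,
       -0.01653698]), 'joint_efforts': array([ 1.21419202e-03, -5.70955074e+01, -5.01940405e+01, -1.71424463e-04,
        8.25043389e-03,  6.02584282e-05]), 'tool_pos': array([ 270.89075244, -534.80297488,  230.34956189]), 'tcp_rot': array([-93.54779389,  89.9025765 , 113.30980187]), 'ft_force': array([0.09470214, 0.12136123, 0.50064428]), 'wrist_torque': array([-0.00618608,  0.05262264,  0.08716215]), 'finger_gap': 85.29942102091034}
```

View pics/top0.png

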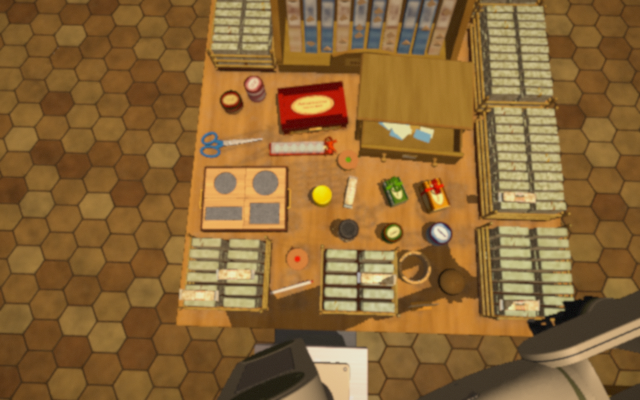

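View pics/side0.png

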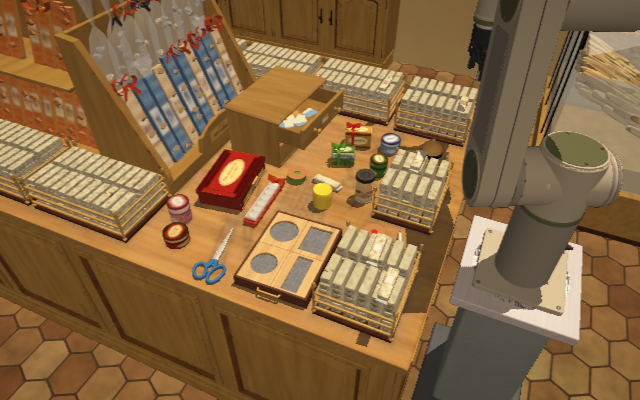

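```bash
python3 - <<'E'
from h import *
t=np.load('top0.npz');s=np.load('side0.npz')
a=t['image'][150:270,310:470]; save('c1.png',cv2.resize(a,None,fx=5,fy=5,interpolation=cv2.INTER_CUBIC))
a=t['image'][155:240,195:355]; save('c2.png',cv2.resize(a,None,fx=5,fy=5,interpolation=cv2.INTER_CUBIC))
a=s['image'][110:230,300:460]; save('c3.png',cv2.resize(a,None,fx=5,fy=5,interpolation=cv2.INTER_CUBIC))
a=s['image'][200:320,220:380]; save('c4.png',cv2.resize(a,None,fx=5,fy=5,interpolation=cv2.INTER_CUBIC))
E
```

```text
(no output)
```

View pics/c1.png

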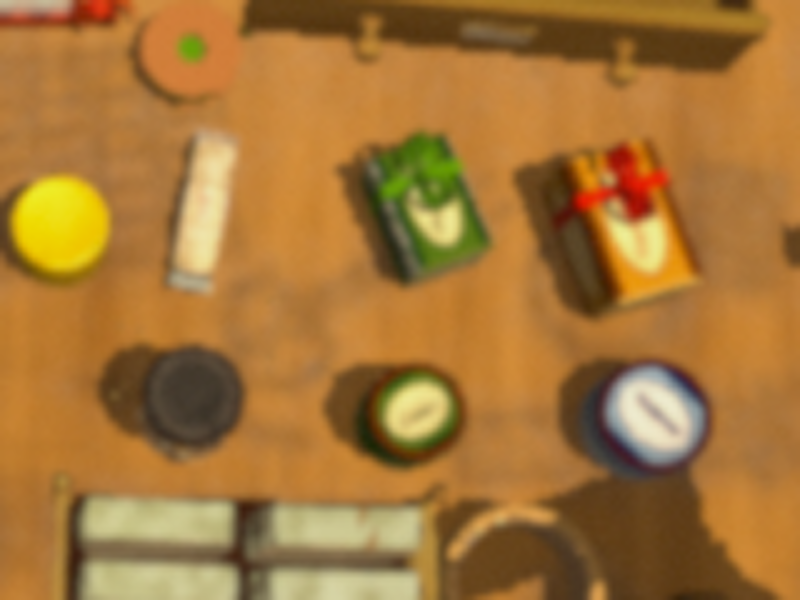

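View pics/c2.png

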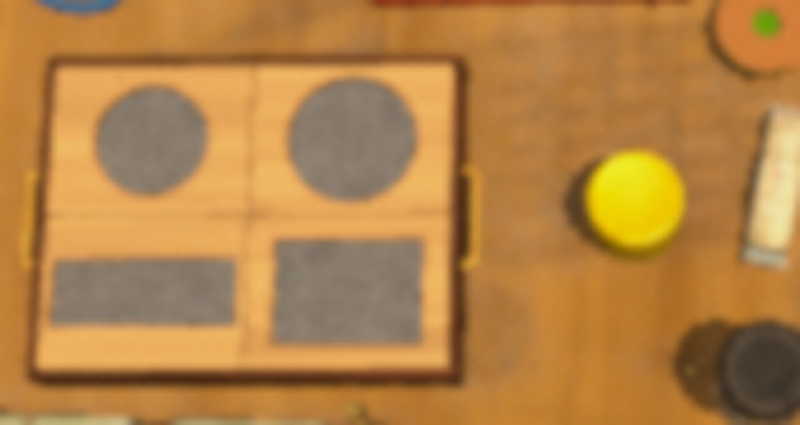

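View pics/c3.png

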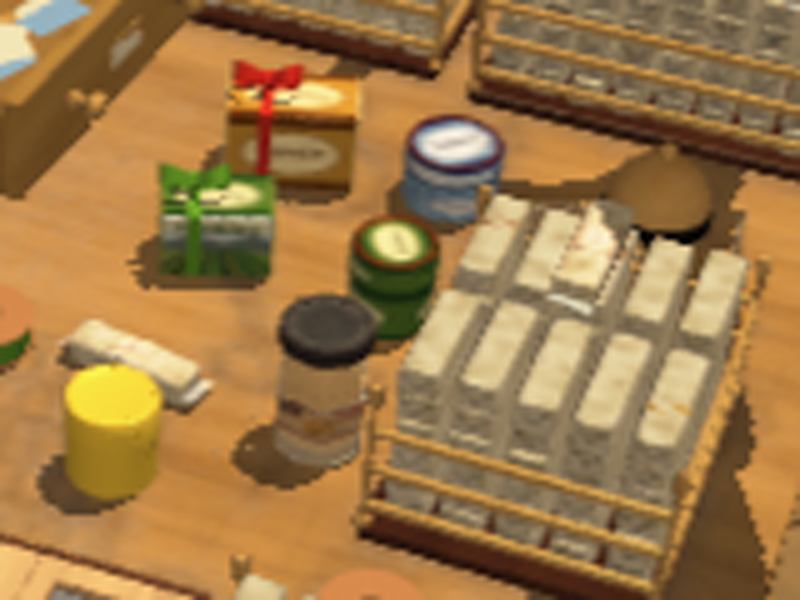

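View pics/c4.png

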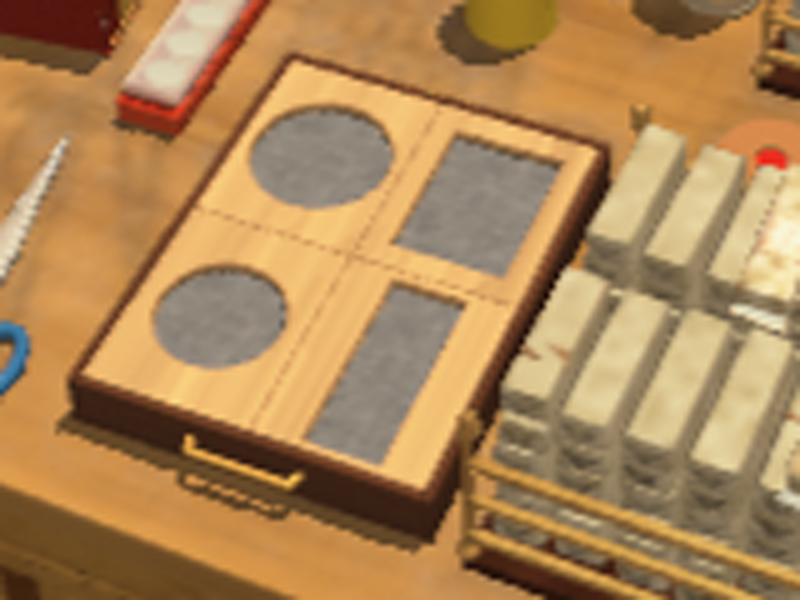

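```bash
cat >> h.py <<'E'
from scipy.spatial.transform import Rotation as Ro
def Rc(s): return Ro.from_euler('xyz',s['orientation'],degrees=True).as_matrix()
def rayz(s,uv,z):
    uv=np.atleast_2d(np.asarray(uv,float)); K=s['camera_matrix']
    d=np.c_[(uv[:,0]-K[0,2])/K[0,0],(uv[:,1]-K[1,2])/K[1,1],np.ones(len(uv))]@Rc(s).T
    return s['eye']+d*((z-s['eye'][2])/d[:,2])[:,None]
def cloud(s):
    K=s['camera_matrix'];z=s['z_map'];v,u=np.mgrid[:400,:640]
    d=np.stack([(u-K[0,2])/K[0,0],(v-K[1,2])/K[1,1],np.ones(z.shape)],-1)*z[...,None]
    P=d@Rc(s).T+s['eye']; P[z==0]=np.nan; return P
def rect(p):
    (c,wh,a)=cv2.minAreaRect(p[:,:2].astype(np.float32)); return np.round(c,1),np.round(wh,1),round(a,2)
E
python3 - <<'E'
from h import *
t=dict(np.load('top0.npz'));s=dict(np.load('side0.npz'))
for nm,c in(('top',t),('side',s)):
    P=cloud(c); hsv=cv2.cvtColor(c['image'],cv2.COLOR_RGB2HSV)
    x,y,z=P[...,0],P[...,1],P[...,2]
    reg=(x>300)&(x<760)&(y>-420)&(y<400)
    print(nm,'table z',np.nanmedian(z[reg]))
    # blobs above table
    # objects by connected comps of height > 8
    m=((z>9)&reg&(z<110)).astype(np.uint8)
    n,l,st,ce=cv2.connectedComponentsWithStats(m,connectivity=4)
    for i in range(1,n):
        if st[i,4]>40:
            q=P[l==i]; zt=np.percentile(q[:,2],98); k=q[q[:,2]>zt-6]
            print(ce[i].round(),st[i,4],'ztop',round(float(zt),1),'topmean',k.mean(0).round(1),'rect',rect(k))
E
```

```text
top table z 19.846748869426392
[413. 140.] 1294 ztop 109.2 topmean [ 742.2 -305.9  106.8] rect (array([ 736. , -265.8]), array([259.8,  53.7]), 86.7)
[302. 148.] 864 ztop 33.5 topmean [729.3  30.   30.6] rect (array([735.8,  45.7]), array([178.6,  51.4]), 88.08)
[351. 159.] 357 ztop 107.7 topmean [ 680.9 -152.9  105.9] rect (array([ 680.6, -156.2]), array([63.2,  2.4]), 86.09)
[398. 159.] 42 ztop 109.8 topmean [ 675.2 -232.7  107.3] rect (array([ 675.1, -238.2]), array([57.9,  2.6]), 85.83)
[245. 199.] 5666 ztop 35.4 topmean [565.8 213.6  32.1] rect (array([564.2, 211.2]), array([198.1, 253.6]), 2.59)
[351. 191.] 246 ztop 21.9 topmean [ 597.1 -106.3   18.6] rect (array([ 597.9, -106.2]), array([26. , 83.4]), 79.96)
[395. 192.] 526 ztop 71.2 topmean [ 607.7 -228.1   69.9] rect (array([ 609.9, -227.6]), array([46.1, 13.9]), 17.31)
[434. 195.] 757 ztop 80.5 topmean [ 600.3 -342.6   79. ] rect (array([ 601.6, -342.7]), array([44.7, 15. ]), 26.24)
[322. 196.] 332 ztop 62.7 topmean [574.9 -19.   59.2] rect (array([574. , -19.4]), array([54.2, 52.5]), 1.39)
[348. 230.] 380 ztop 92.6 topmean
[... 1811 characters left out ...]
ray([ 6.1, 12.2]), 77.65)
[387. 190.] 2335 ztop 107.4 topmean [359.6 -76.8 105.8] rect (array([ 373.7, -115. ]), array([126.6, 182.3]), 7.0)
[296. 173.] 228 ztop 23.6 topmean [696.4 -93.   20.4] rect (array([696.7, -93.7]), array([60.7, 56.8]), 31.25)
[323. 190.] 582 ztop 60.0 topmean [575.9 -14.8  57.2] rect (array([575.5, -14.2]), array([55. , 55.3]), 40.71)
[263. 200.] 733 ztop 34.5 topmean [732.3 -21.8  33.3] rect (array([717.3,  53.7]), array([ 50.7, 178. ]), 11.43)
[305. 267.] 8502 ztop 103.9 topmean [377.1 287.5 103.6] rect (array([382.3, 246.1]), array([143.3, 188.4]), 6.39)
[383. 263.] 97 ztop 109.3 topmean [316.3 205.  107.5] rect (array([322.2, 195.4]), array([24.3, 68.8]), 11.65)
```

```bash
python3 - <<'E'
from h import *
t=dict(np.load('top0.npz'));s=dict(np.load('side0.npz'))
boxes={'tall':(470,-226,40,52,66),'flat':(474,-365,45,38,52),'cart':(606,-228,60,44,58),'bar':(597,-106,60,12,25),'large':(601,-342,60,54,67),'jar':(472,-96,40,82,96),'yellow':(575,-17,40,52,66)}
for nm,c in(('top',t),('side',s)):
    P=cloud(c); x,y,z=P[...,0],P[...,1],P[...,2]
    for k,(a,b,w,z0,z1) in boxes.items():
        m=(abs(x-a)<w)&(abs(y-b)<w)&(z>z0)&(z<z1); q=P[m]
        if len(q)<20: print(nm,k,len(q)); continue
        print(nm,k,len(q),q.mean(0).round(1),'midext',((q.max(0)+q.min(0))/2).round(1),rect(q))
    # tray
    hsv=cv2.cvtColor(c['image'],cv2.COLOR_RGB2HSV)
    reg=(x>470)&(x<665)&(y>85)&(y<340)&(z>15)&(z<40)
    g=(reg&(hsv[...,1]<60)).astype(np.uint8)
    n,l,st,ce=cv2.connectedComponentsWithStats(g)
    for i in range(1,n):
        if st[i,4]>100:
            v,u=np.nonzero(l==i); p=rayz(c,np.c_[u,v],25.); print(nm,'recess px',ce[i].round(1),st[i,4],p.mean(0).round(1),rect(p),'z',np.median(z[l==i]).round(1))
    w=(reg&(hsv[...,2]>130)).astype(np.uint8); w=cv2.morphologyEx(w|g,cv2.MORPH_OPEN,np.ones((3,3)))
    n,l,st,ce=cv2.connectedComponentsWithStats(w); i=1+np.argmax(st[1:,4]); v,u=np.nonzero(l==i); print(nm,'tray',rect(rayz(c,np.c_[u,v],32.)),ce[i])
E
```

```text
top tall 318 [ 470.2 -225.5   58.5] midext [ 470.4 -226.1   58.8] (array([ 470.4, -226.3]), array([54.6, 54.4]), 2.3)
top flat 425 [ 474.2 -364.5   43.5] midext [ 474.8 -365.    43.3] (array([ 474.8, -365. ]), array([64.2, 65.8]), 0.05)
top cart 378 [ 593.6 -237.5   49.8] midext [ 596.2 -236.3   51. ] (array([ 595.8, -236.9]), array([74.9, 51.8]), 21.13)
top bar 239 [ 596.8 -105.7   17.7] midext [599.7 -85.4  18. ] (array([603.7, -89.6]), array([66. , 89.4]), 75.6)
top large 501 [ 583.4 -351.3   59.3] midext [ 588.4 -351.8   60.5] (array([ 586.8, -351.3]), array([90.3, 56.9]), 18.3)
top jar 334 [471.5 -96.6  89.2] midext [472.5 -96.2  88.1] (array([472.5, -96.2]), array([56.7, 52.9]), 0.24)
top yellow 293 [574.6 -19.7  58.5] midext [574.4 -19.4  58.4] (array([574.1, -19.5]), array([54.5, 52.6]), 2.08)
top recess px [265.  182.4] 372 [615.8 154.5  25. ] (array([616.1, 154.1]), array([65.8, 64.5]), 72.94) z 24.6
top recess px [224.9 182.8] 266 [611.3 275.9  25. ] (array([612. , 275.7]), array([53.5, 54.6]), 4.64) z 25.0
top recess px [264.3 213. ] 450 [522.  150.7  25. ] (array([523.4,
[... 912 characters left out ...]
y([472.8, -94. ]), array([58.7, 55.4]), 81.45)
side yellow 213 [575.5 -14.3  56.9] midext [575.9 -15.2  57.5] (array([575.5, -14.2]), array([55. , 55.3]), 40.71)
side recess px [283.8 231.5] 392 [614.1 153.7  25. ] (array([614. , 153.4]), array([71.9, 63.7]), 24.16) z 23.2
side recess px [315.2 241.1] 503 [521.1 150.9  25. ] (array([521.4, 149.9]), array([59.9, 81.8]), 1.72) z 23.5
side recess px [263.7 263.4] 364 [609.8 274.4  25. ] (array([609.2, 274.1]), array([61.9, 55.7]), 24.06) z 23.3
side recess px [296.7 274.8] 481 [516.7 272.4  25. ] (array([517. , 270.7]), array([ 37.5, 103.3]), 2.24) z 23.3
side tray (array([564. , 214.5]), array([188.5, 242.9]), 2.31) [289.0816935  254.09222819]
```

```bash
cat >> h.py <<'E'
def go(p=None,yaw=None):
    st=sensors.sense(); R=Ro.from_euler('xyz',st['tcp_rot'],degrees=True).as_matrix()
    psi=np.degrees(np.arctan2(R[1,1],R[0,1]))
    print('t',round(st['time'],2),'pos',st['tool_pos'].round(1),'psi',psi.round(2),'down',R[:,0].round(4),'gap',round(st['finger_gap'],1),'F',st['ft_force'].round(1),'j',st['joint_pos'].round(1))
    if p is None: return
    if yaw is None: yaw=psi
    c,s_=np.cos(np.radians(yaw)),np.sin(np.radians(yaw))
    T=np.array([[0,c,s_],[0,s_,-c],[-1,0,0]])
    rv=(Ro.from_matrix(R).inv()*Ro.from_matrix(T)).as_rotvec(degrees=True)
    print('turn(tool deg)',rv.round(2),' shift after turn (tool cm)',(T.T@(np.array(p)-st['tool_pos'])/10).round(3))
E
python3 - <<'E'
from h import *
go([471,-224,120],90); go([471,-224,120],-90)
E
```

```text
t 0.1 pos [ 270.9 -534.8  230.3] psi -63.14 down [-7.0e-04  1.6e-03 -1.0e+00] gap 85.3 F [0.1 0.1 0.5] j [-68.    7.5  85.3  -0.   87.3  -4.9]
turn(tool deg) [-1.5314e+02 -1.3000e-01  2.0000e-02]  shift after turn (tool cm) [11.035 31.08  20.011]
t 0.1 pos [ 270.9 -534.8  230.3] psi -63.14 down [-7.0e-04  1.6e-03 -1.0e+00] gap 85.3 F [0.1 0.1 0.5] j [-68.    7.5  85.3  -0.   87.3  -4.9]
turn(tool deg) [2.686e+01 2.000e-02 1.000e-01]  shift after turn (tool cm) [ 11.035 -31.08  -20.011]
```

drive_tool(moves=[0,0,0,6.72,0,0,0,0,0,6.72,0,0,0,0,0,6.72,0,0,0,0,0,6.7,0,0.1,0,-2.59,-1.668,0,0,0,0,-2.59,-1.668,0,0,0,0,-2.59,-1.668,0,0,0,0,-2.59,-1.668,0,0,0,0,-2.59,-1.668,0,0,0,0,-2.59,-1.668,0,0,0,0,-2.59,-1.668,0,0,0,0,-2.59,-1.668,0,0,0,0,-2.59,-1.668,0,0,0,0,-2.59,-1.668,0,0,0,0,-2.59,-1.668,0,0,0,0,-2.59,-1.668,0,0,0,0,0,0,0,0,0,0,0,0,0,0,0], hand=8.5, grip_force=40)

```text
time: 1.6
tool_pos: [471.7, -223.0, 230.3]
tcp_rot: [64.9, 89.9, -114.9]
ft_force: [-0.4, -0.3, 0.1]
finger_gap: 85.2
```

```bash
python3 - <<'E'
from h import *
go([471,-224,120],-90)
for n in ['side','top']:
    s=get(n); save(n+'1.png',s['image'])
E
```

```text
t 1.6 pos [ 471.7 -223.   230.3] psi -89.82 down [-6.0e-04 -1.3e-03 -1.0e+00] gap 85.2 F [-0.4 -0.3  0.1] j [-30.9  -4.7  97.7  -0.1  87.   58.9]
turn(tool deg) [ 0.18  0.04 -0.08]  shift after turn (tool cm) [11.034  0.099  0.068]
```

View pics/side1.png

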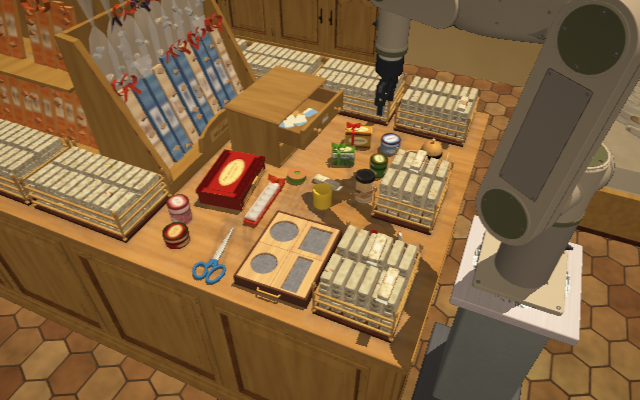

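View pics/top1.png

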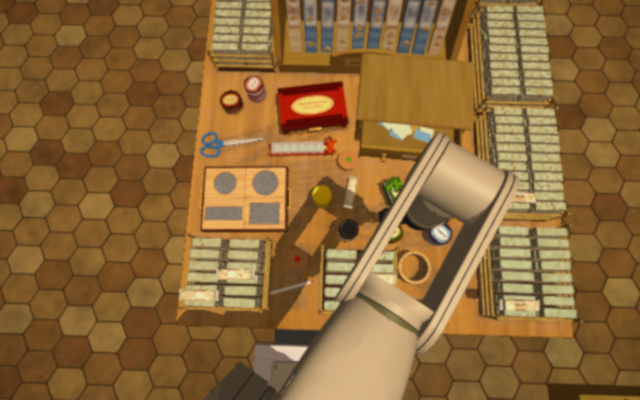

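drive_tool(moves=[2.2,0.02,0.02,0,0,0,2.2,0.02,0.02,0,0,0,2.2,0.02,0.02,0,0,0,2.2,0.02,0,0,0,0,2.2,0,0,0,0,0,2.0,0,0,0,0,0,2.0,0,0,0,0,0,2.0,0,0,0,0,0,2.0,0,0,0,0,0,1.3,0,0,0,0,0,1.0,0,0,0,0,0,0,0,0,0,0,0])

```text
time: 2.7
tool_pos: [468.5, -225.7, 15.3]
tcp_rot: [-3.8, 89.8, 176.1]
ft_force: [-1.2, -0.5, -0.3]
finger_gap: 85.0
```

```bash
python3 - <<'E'
from h import *
go()
s=get('side'); save('side2.png',cv2.resize(s['image'][90:210,310:470],None,fx=5,fy=5))
E
```

```text
t 2.7 pos [ 468.5 -225.7   15.3] psi -90.09 down [-3.5e-03  2.0e-04 -1.0e+00] gap 85.0 F [-1.2 -0.5 -0.3] j [-3.130e+01  8.100e+00  1.086e+02 -1.000e-01  6.350e+01  5.880e+01]
```

View pics/side2.png

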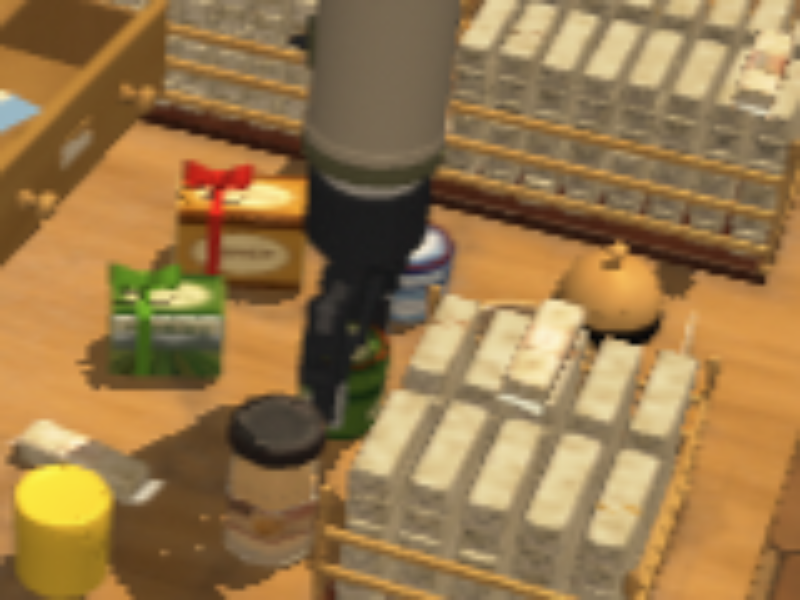

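drive_tool(moves=[0,0,-0.2,0,0.2,0,0,0,0,0,0,0])

```text
time: 2.92
tool_pos: [473.8, -226.5, 19.1]
tcp_rot: [153.6, 89.6, -26.4]
ft_force: [-0.2, -0.5, 0.4]
finger_gap: 85.0
```

drive_tool(moves=[0,0,0,0,0,0,0,0,0,0,0,0,0,0,0,0,0,0,0,0,0,0,0,0,0,0,0,0,0,0,0,0,0,0,0,0,0,0,0,0,0,0,0,0,0,0,0,0], hand=5)

```text
time: 3.58
tool_pos: [473.5, -226.0, 18.8]
tcp_rot: [152.7, 89.7, -27.3]
ft_force: [-0.7, 0.1, 6.1]
finger_gap: 56.5
```

```bash
python3 - <<'E'
from h import *
go()
E
```

```text
t 3.58 pos [ 473.5 -226.    18.8] psi -89.99 down [ 0.005  -0.0026 -1.    ] gap 56.5 F [-0.7  0.1  6.1] j [-31.1   7.9 108.3   0.   63.4  58.8]
```

drive_tool(moves=[-1,0,0,0,0,0,-2,0,0,0,0,0,-2.5,0,0,0,0,0,-2.5,0,0,0,0,0,-2.5,0,0,0,0,0,-2,0,0,0,0,0,-1,0,0,0,0,0,0,0,0,0,0,0,0,0,0,0,0,0])

```text
time: 4.33
tool_pos: [472.2, -225.4, 152.7]
tcp_rot: [152.9, 89.7, -27.1]
ft_force: [-0.5, -0.4, -2.4]
finger_gap: 56.3
```

```bash
python3 - <<'E'
from h import *
go([611,275.6,140],-88)
E
```

```text
t 4.33 pos [ 472.2 -225.4  152.7] psi -90.0 down [ 0.004 -0.002 -1.   ] gap 56.3 F [-0.5 -0.4 -2.4] j [-31.1  -1.8 103.1   0.   78.4  58.8]
turn(tool deg) [-2.   -0.23 -0.12]  shift after turn (tool cm) [  1.27  -49.586 -15.618]
```

drive_tool(moves=[0,0,0,-2.0,-0.23,-0.12,0,-1.5,-0.48,0,0,0,0,-3,-0.945,0,0,0,0,-3,-0.945,0,0,0,0,-3,-0.945,0,0,0,0,-3,-0.945,0,0,0,0,-3,-0.945,0,0,0,0,-3,-0.945,0,0,0,0,-3,-0.945,0,0,0,0,-3,-0.945,0,0,0,0,-3,-0.945,0,0,0,0,-3,-0.945,0,0,0,0,-3,-0.945,0,0,0,0,-3,-0.945,0,0,0,0,-3,-0.945,0,0,0,0,-3,-0.945,0,0,0,0,-3,-0.945,0,0,0,0,-2.1,-0.7,0,0,0,0,-1,-0.2,0,0,0,0,0,0,0,0,0])

```text
time: 6.0
tool_pos: [609.0, 277.4, 150.1]
tcp_rot: [5.9, 89.8, -172.0]
ft_force: [-0.0, 0.1, -1.2]
finger_gap: 56.7
```

```bash
python3 - <<'E'
from h import *
go([611,275.6,75],-88)
E
```

```text
t 6.0 pos [609.  277.4 150.1] psi -87.86 down [-3.9e-03 -6.0e-04 -1.0e+00] gap 56.7 F [-0.   0.1 -1.2] j [ 20.1  20.9  78.1   0.   81.2 107.9]
turn(tool deg) [ 0.14  0.23 -0.02]  shift after turn (tool cm) [ 7.512  0.185 -0.192]
```

drive_tool(moves=[2,0.05,-0.05,0.14,0,0,2,0.05,-0.05,0,0,0,2,0.05,-0.05,0,0,0,1.5,0.03,0,0,0,0,0,0,0,0,0,0,0,0,0,0,0,0])

```text
time: 6.5
tool_pos: [610.6, 272.6, 76.3]
tcp_rot: [14.3, 89.8, -163.9]
ft_force: [0.9, 0.5, -0.3]
finger_gap: 56.3
```

```bash
python3 - <<'E'
from h import *
go([611,275.6,46],-88)
for n in ['side','top']:
    s=get(n); np.savez(n+'3.npz',**s)
    a=s['image'][200:320,220:380] if n=='side' else s['image'][140:240,180:330]
    save(n+'3.png',cv2.resize(a,None,fx=5,fy=5,interpolation=cv2.INTER_CUBIC))
E
```

```text
t 6.5 pos [610.6 272.6  76.3] psi -88.19 down [-0.0038 -0.0011 -1.    ] gap 56.3 F [ 0.9  0.5 -0.3] j [ 19.7  24.6  81.5   0.   74.1 107.8]
turn(tool deg) [-0.19  0.22 -0.06]  shift after turn (tool cm) [ 3.025 -0.3   -0.046]
```

View pics/side3.png

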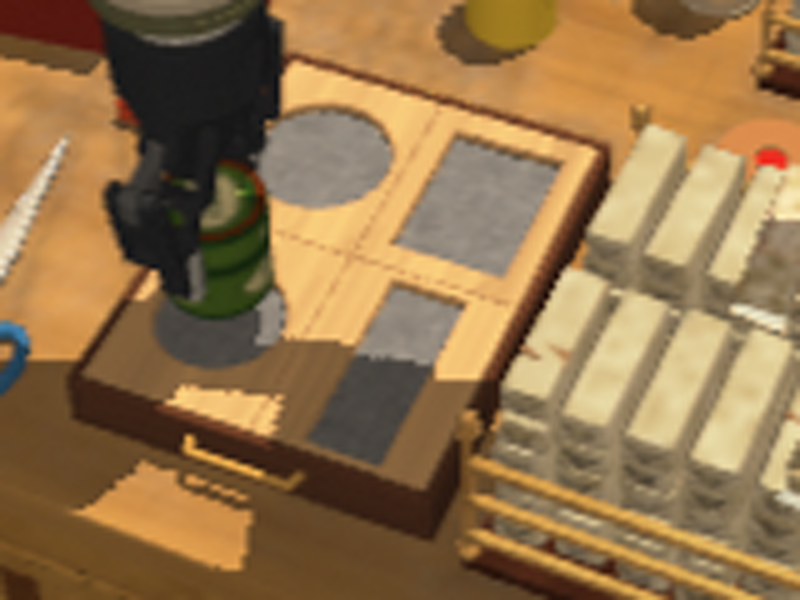

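View pics/top3.png

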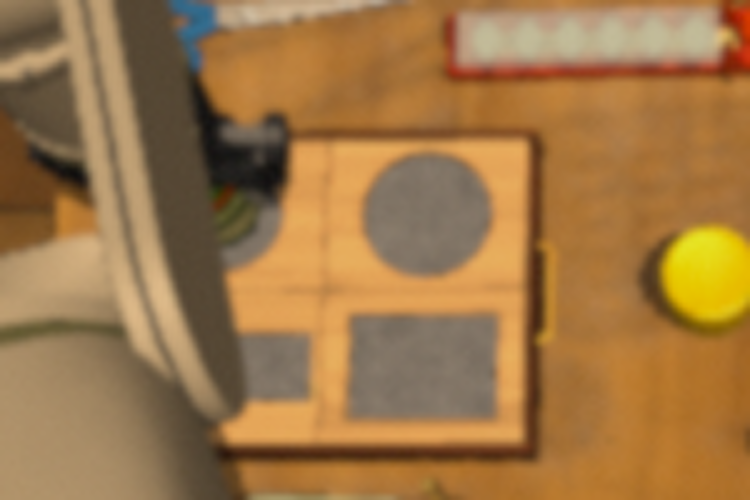

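```bash
cat >> h.py <<'E'
def proj(s,p):
    q=(np.atleast_2d(p)-s['eye'])@Rc(s); K=s['camera_matrix']; return np.c_[q[:,0]/q[:,2]*K[0,0]+K[0,2],q[:,1]/q[:,2]*K[1,1]+K[1,2]]
E
python3 - <<'E'
from h import *
s=dict(np.load('side3.npz'))
a=np.linspace(0,6.28,200)
def circ(x,y,z,rad): return np.c_[x+rad*np.cos(a),y+rad*np.sin(a),0*a+z]
img=s['image'][200:320,220:380]; img=cv2.resize(img,None,fx=5,fy=5,interpolation=cv2.INTER_CUBIC).copy()
for c,col in((circ(608.3,272.6,57.5,28.5),(255,0,0)),(circ(608.3,272.6,117.5,28.5),(255,0,0)),(circ(609.4,275.6,32,34.5),(0,0,255)),(circ(613.6,155.6,32,39.5),(0,0,255))):
    p=(proj(s,c)-[220,200]+.5)*5; cv2.polylines(img,[p.astype(np.int32)],True,col,1)
save('s3b.png',img)
E
```

```text
(no output)
```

View pics/s3b.png

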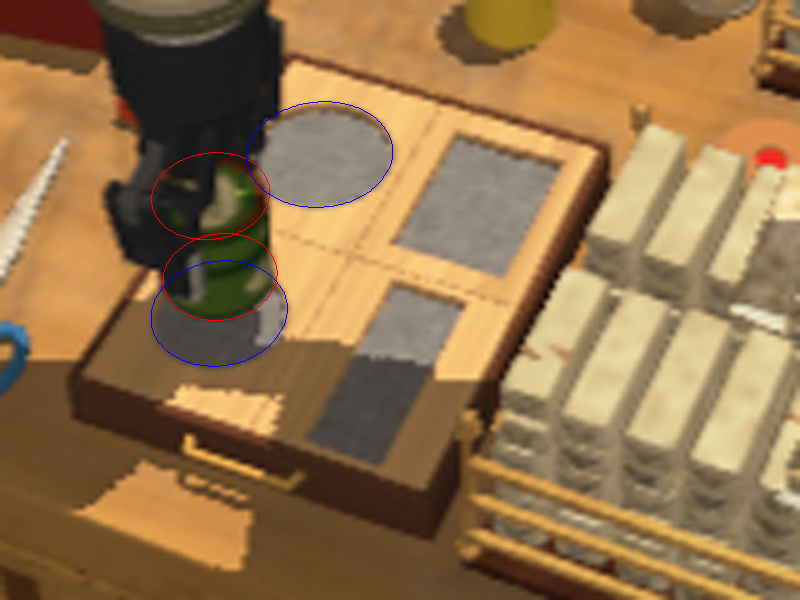

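drive_tool(moves=[0,-0.3,-0.03,-0.19,0.22,0,1,0,0,0,0,0,1,0,0,0,0,0,0.9,0,0,0,0,0,0,0,0,0,0,0,0,0,0,0,0,0])

```text
time: 7.1
tool_pos: [610.9, 276.6, 47.0]
tcp_rot: [116.5, 90.0, -61.5]
ft_force: [0.4, -0.2, -0.4]
finger_gap: 56.4
```

```bash
python3 - <<'E'
from h import *
go([611,275.6,44.2],-88)
E
```

```text
t 7.1 pos [610.9 276.6  47. ] psi -87.94 down [ 4.e-04 -7.e-04 -1.e+00] gap 56.4 F [ 0.4 -0.2 -0.4] j [ 20.   26.5  82.3  -0.   71.2 108. ]
turn(tool deg) [ 0.06 -0.02 -0.04]  shift after turn (tool cm) [ 0.277  0.101 -0.008]
```

Good; lower to just above contact and open slowly enough (partial opening).

drive_tool(moves=[0.15,0.05,0,0,0,0,0.13,0.05,0,0,0,0,0,0,0,0,0,0,0,0,0,0,0,0])

```text
time: 7.43
tool_pos: [612.4, 276.0, 46.3]
tcp_rot: [-173.8, 89.8, 8.2]
ft_force: [-0.8, -0.5, -1.2]
finger_gap: 56.4
```

drive_tool(moves=[0,0,0,0,0,0,0,0,0,0,0,0,0,0,0,0,0,0,0,0,0,0,0,0,0,0,0,0,0,0,0,0,0,0,0,0], hand=7.4)

```text
time: 7.93
tool_pos: [612.3, 276.0, 46.1]
tcp_rot: [-174.5, 89.8, 7.6]
ft_force: [-0.1, -0.0, 0.8]
finger_gap: 74.1
```

```bash
python3 - <<'E'
from h import *
go()
E
```

```text
t 7.93 pos [612.3 276.   46.1] psi -87.95 down [ 3.5e-03  5.0e-04 -1.0e+00] gap 74.1 F [-0.1 -0.   0.8] j [ 19.9  26.5  82.4  -0.   70.9 107.9]
```

drive_tool(moves=[-1,0,0,0,0,0,-2,0,0,0,0,0,-3,0,0,0,0,0,-3,0,0,0,0,0,-2,0,0,0,0,0,0,0,0,0,0,0,0,0,0,0,0,0])

```text
time: 8.52
tool_pos: [613.3, 276.5, 159.3]
tcp_rot: [-167.3, 89.5, 14.8]
ft_force: [0.3, -1.0, -0.2]
finger_gap: 74.4
```

```bash
python3 - <<'E'
from h import *
go([474,-363,155],-90)
s=get('side');save('s4.png',cv2.resize(s['image'][200:320,220:380],None,fx=5,fy=5))
E
```

```text
t 8.52 pos [613.3 276.5 159.3] psi -87.95 down [ 0.0079  0.0021 -1.    ] gap 74.4 F [ 0.3 -1.  -0.2] j [ 19.9  20.4  77.8  -0.   81.3 107.9]
turn(tool deg) [ 2.05 -0.46  0.11]  shift after turn (tool cm) [ 0.426 63.951 13.929]
```

View pics/s4.png

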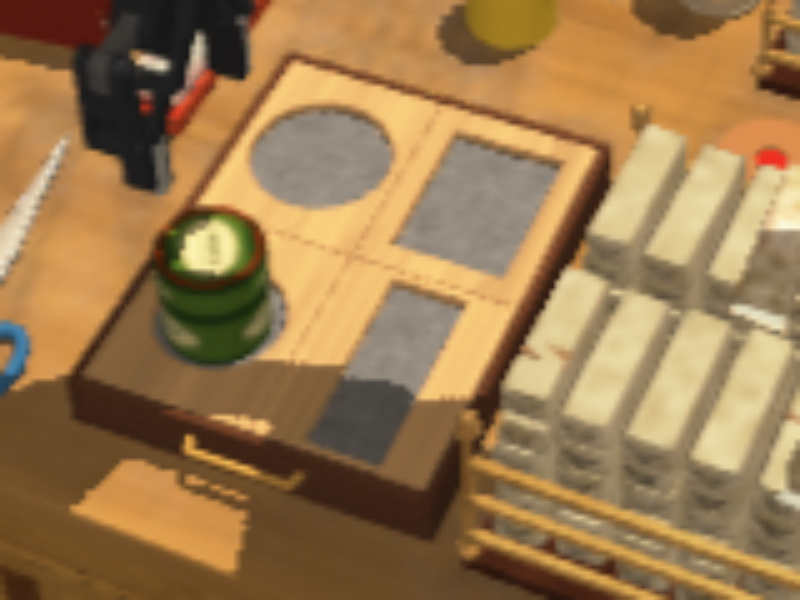

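drive_tool(moves=[0,0,0,2.05,-0.46,0.1,0,1.5,0.33,0,0,0,0,3.5,0.76,0,0,0,0,3.5,0.76,0,0,0,0,3.5,0.76,0,0,0,0,3.5,0.76,0,0,0,0,3.5,0.76,0,0,0,0,3.5,0.76,0,0,0,0,3.5,0.76,0,0,0,0,3.5,0.76,0,0,0,0,3.5,0.76,0,0,0,0,3.5,0.76,0,0,0,0,3.5,0.76,0,0,0,0,3.5,0.76,0,0,0,0,3.5,0.76,0,0,0,0,3.5,0.76,0,0,0,0,3.5,0.76,0,0,0,0,3.5,0.76,0,0,0,0,3.5,0.76,0,0,0,0,1.5,0.33,0,0,0], hand=8.5)

```text
time: 10.23
tool_pos: [473.6, -352.3, 155.7]
tcp_rot: [7.2, 89.6, -173.0]
ft_force: [0.8, 0.2, -0.3]
finger_gap: 85.0
```

drive_tool(moves=[0,0,0,0,0,0,0,0,0,0,0,0])

```text
time: 10.4
tool_pos: [475.1, -348.8, 156.0]
tcp_rot: [-7.3, 89.6, 172.6]
ft_force: [0.7, 1.5, 0.2]
finger_gap: 84.8
```

```bash
python3 - <<'E'
from h import *
go([474,-363,40],-90)
s=get('top'); 
P=cloud(s); x,y,z=P[...,0],P[...,1],P[...,2]
m=(abs(x-610)<40)&(abs(y-275)<40)&(z>75)&(z<95); print('tall tin',P[m].mean(0),m.sum(),np.percentile(P[m][:,2],[5,50,95]),rect(P[m]))
s=get('side');save('s5.png',cv2.resize(s['image'][90:210,310:470],None,fx=5,fy=5))
P=cloud(s); x,y,z=P[...,0],P[...,1],P[...,2]
m=(abs(x-610)<40)&(abs(y-275)<40)&(z>75)&(z<95); print('tall tin',P[m].mean(0),m.sum(),np.percentile(P[m][:,2],[5,50,95]),rect(P[m]))
E
```

```text
t 10.4 pos [ 475.1 -348.8  156. ] psi -90.11 down [-6.6e-03  9.0e-04 -1.0e+00] gap 84.8 F [0.7 1.5 0.2] j [-41.1   8.8  91.8  -0.2  79.7  49. ]
turn(tool deg) [-0.11  0.38  0.05]  shift after turn (tool cm) [11.597  1.423  0.108]
tall tin [608.9653933  272.95252379  83.39623813] 311 [79.63666981 83.44896643 87.06634149] (array([609.4, 272.9]), array([54.5, 54.5]), 47.12)
tall tin [609.2792005  279.01758414  81.32203994] 350 [77.39688269 81.51931764 84.58497532] (array([609.7, 277.3]), array([55.7, 55.2]), 0.46)
```

View pics/s5.png

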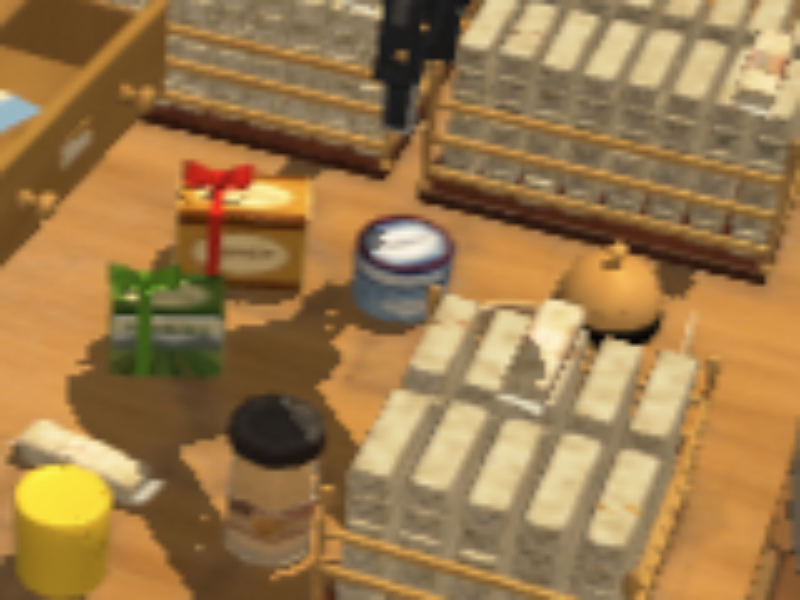

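drive_tool(moves=[0,0.65,0.05,-0.11,0.38,0.05,0,0.68,0,0,0,0,2.5,0,0,0,0,0,2.5,0,0,0,0,0,2.5,0,0,0,0,0,2,0,0,0,0,0,1.5,0,0,0,0,0,0,0,0,0,0,0,0,0,0,0,0,0,0,0,0,0,0,0])

```text
time: 11.33
tool_pos: [476.6, -363.1, 49.0]
tcp_rot: [133.2, 89.7, -46.7]
ft_force: [0.3, -0.2, 0.3]
finger_gap: 85.4
```

```bash
python3 - <<'E'
from h import *
go([474.5,-362,14],-90)
E
```

```text
t 11.33 pos [ 476.6 -363.1   49. ] psi -89.86 down [ 0.0033 -0.0035 -1.    ] gap 85.4 F [ 0.3 -0.2  0.3] j [-42.2  16.1  95.3  -0.   68.4  47.7]
turn(tool deg) [ 0.14 -0.19 -0.2 ]  shift after turn (tool cm) [ 3.497 -0.106  0.208]
```

drive_tool(moves=[1.5,-0.1,0.15,0,-0.15,-0.15,1.2,0,0,0,0,0,0.75,0,0,0,0,0,0,0,0,0,0,0,0,0,0,0,0,0])

```text
time: 11.75
tool_pos: [473.6, -361.0, 12.1]
tcp_rot: [-38.0, 89.8, 142.1]
ft_force: [-0.3, 0.7, -0.1]
finger_gap: 85.0
```

drive_tool(moves=[0,0,0,0,0,0,0,0,0,0,0,0,0,0,0,0,0,0,0,0,0,0,0,0,0,0,0,0,0,0,0,0,0,0,0,0], hand=6)

```text
time: 12.25
tool_pos: [474.9, -362.2, 14.1]
tcp_rot: [127.7, 89.9, -52.2]
ft_force: [-0.1, 0.1, 6.2]
finger_gap: 66.0
```

```bash
python3 - <<'E'
from h import *
go()
E
```

```text
t 12.25 pos [ 474.9 -362.2   14.1] psi -89.89 down [ 7.e-04 -9.e-04 -1.e+00] gap 66.0 F [-0.1  0.1  6.2] j [-42.2  18.7  96.1  -0.   65.1  47.7]
```

drive_tool(moves=[-1,0,0,0,0,0,-2,0,0,0,0,0,-2.5,0,0,0,0,0,-2.5,0,0,0,0,0,-2.5,0,0,0,0,0,-2,0,0,0,0,0,-1,0,0,0,0,0,0,-1.5,-0.4,0,0,0,0,-3,-0.81,0,0,0,0,-3,-0.81,0,0,0,0,-3,-0.81,0,0,0,0,-3,-0.81,0,0,0,0,-3,-0.81,0,0,0,0,-3,-0.81,0,0,0,0,-3,-0.81,0,0,0,0,-3,-0.81,0,0,0,0,-3,-0.81,0,0,0,0,-3,-0.81,0,0,0,0,-3,-0.81,0,0,0,0,-3,-0.81,0,0,0])

```text
time: 13.92
tool_pos: [573.6, 16.0, 146.4]
tcp_rot: [-11.8, 89.8, 168.4]
ft_force: [0.2, 0.3, -1.3]
finger_gap: 66.3
```

```bash
python3 - <<'E'
from h import *
go([614,155.6,145],-88)
E
```

```text
t 13.92 pos [573.6  16.  146.4] psi -89.88 down [-3.5e-03  7.0e-04 -1.0e+00] gap 66.3 F [ 0.2  0.3 -1.3] j [-3.5  6.8 95.   0.  78.4 86.3]
turn(tool deg) [-1.88  0.2   0.04]  shift after turn (tool cm) [  0.139 -13.815  -4.525]
```

drive_tool(moves=[0,0,0,-1.88,0.1,0,0,-2.5,-0.8,0,0,0,0,-2.5,-0.8,0,0,0,0,-2.5,-0.8,0,0,0,0,-2.5,-0.8,0,0,0,0,-1.8,-0.6,0,0,0,0,-1,-0.3,0,0,0,1.5,0,0,0,0,0,2.5,0,0,0,0,0,2,0,0,0,0,0,1,0,0,0,0,0,0,0,0,0,0,0,0,0,0,0,0,0,0,0,0,0,0,0])

```text
time: 15.08
tool_pos: [612.2, 142.9, 79.6]
tcp_rot: [-170.8, 89.8, 11.2]
ft_force: [0.6, -0.1, -0.1]
finger_gap: 65.9
```

```bash
python3 - <<'E'
from h import *
go([614,155.6,41],-88)
st=sensors.sense(); x,y,zz=st['tool_pos']
s=get('side')
a=np.linspace(0,6.28,200)
def circ(x,y,z,rad): return np.c_[x+rad*np.cos(a),y+rad*np.sin(a),0*a+z]
img=s['image'][180:300,220:380]; img=cv2.resize(img,None,fx=5,fy=5,interpolation=cv2.INTER_CUBIC).copy()
for c,col in((circ(x-.4,y,zz-14,33.5),(255,0,0)),(circ(x-.4,y,zz+31,33.5),(255,0,0)),(circ(609.4,275.6,32,34.5),(0,0,255)),(circ(613.6,155.6,32,39.5),(0,0,255))):
    p=(proj(s,c)-[220,180]+.5)*5; cv2.polylines(img,[p.astype(np.int32)],True,col,1)
save('s6.png',img)
E
```

```text
t 15.08 pos [612.2 142.9  79.6] psi -88.02 down [ 2.7e-03  5.0e-04 -1.0e+00] gap 65.9 F [ 0.6 -0.1 -0.1] j [ 8.5 18.3 89.1  0.  72.5 96.5]
turn(tool deg) [-0.02 -0.15  0.02]  shift after turn (tool cm) [ 3.855 -1.264 -0.225]
```

View pics/s6.png

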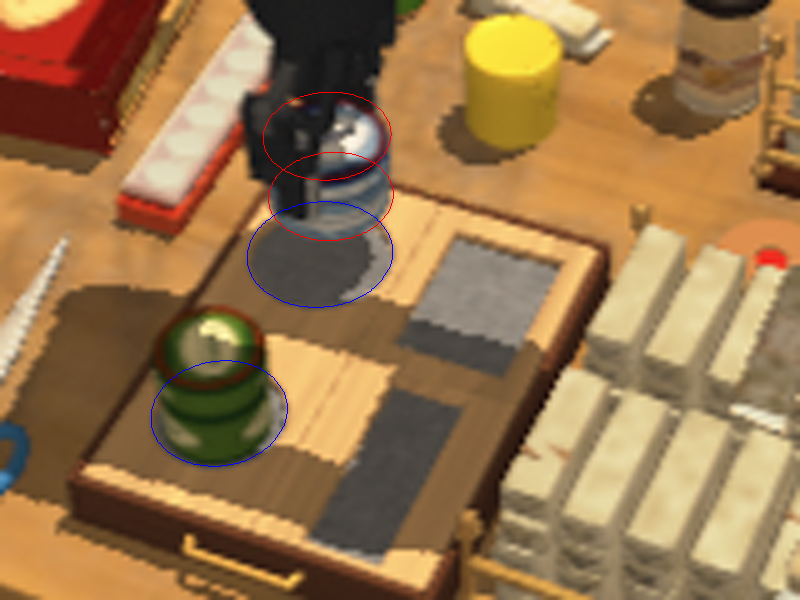

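drive_tool(moves=[0,-0.65,-0.12,0,-0.1,0,0,-0.6,-0.1,0,0,0,1.2,0,0,0,0,0,1.2,0,0,0,0,0,0.9,0,0,0,0,0,0.4,0,0,0,0,0,0,0,0,0,0,0,0,0,0,0,0,0,0,0,0,0,0,0])

```text
time: 15.88
tool_pos: [612.8, 155.3, 40.4]
tcp_rot: [-3.1, 89.9, 178.9]
ft_force: [0.1, -0.3, -0.9]
finger_gap: 65.9
```

```bash
python3 - <<'E'
from h import *
go([614,155.3,39.5],-88)
E
```

```text
t 15.88 pos [612.8 155.3  40.4] psi -88.02 down [-0.0016  0.     -1.    ] gap 65.9 F [ 0.1 -0.3 -0.9] j [ 9.6 21.6 89.4  0.  69.1 97.6]
turn(tool deg) [-0.02  0.09  0.  ]  shift after turn (tool cm) [ 0.092 -0.    -0.118]
```

drive_tool(moves=[0.1,0,-0.05,0,0,0,0,0,0,0,0,0,0,0,0,0,0,0])

```text
time: 16.13
tool_pos: [613.7, 155.4, 40.0]
tcp_rot: [-15.0, 90.0, 166.9]
ft_force: [-1.2, -0.9, -0.6]
finger_gap: 66.2
```

drive_tool(moves=[0,0,0,0,0,0,0,0,0,0,0,0,0,0,0,0,0,0,0,0,0,0,0,0,0,0,0,0,0,0,0,0,0,0,0,0,-1,0,0,0,0,0,-2,0,0,0,0,0,-3,0,0,0,0,0,-3,0,0,0,0,0,-2,0,0,0,0,0,-1,0,0,0,0,0,0,0,0,0,0,0,0,0,0,0,0,0], hand=8.3)

```text
time: 17.3
tool_pos: [613.9, 155.5, 160.3]
tcp_rot: [-91.8, 90.0, 90.1]
ft_force: [-0.5, -0.1, -0.4]
finger_gap: 83.2
```

```bash
python3 - <<'E'
from h import *
go([596,-234,150],-69)
s=get('side');save('s7.png',cv2.resize(s['image'][180:300,220:380],None,fx=5,fy=5))
P=cloud(s); x,y,z=P[...,0],P[...,1],P[...,2]
m=(abs(x-613)<42)&(abs(y-155)<42)&(z>60)&(z<80); print('flat tin',P[m].mean(0),m.sum(),np.percentile(P[m][:,2],[5,50,95]),rect(P[m]))
E
```

```text
t 17.3 pos [613.9 155.5 160.3] psi -88.01 down [-0.e+00  3.e-04 -1.e+00] gap 83.2 F [-0.5 -0.1 -0.4] j [ 9.6 14.9 84.4  0.  80.8 97.6]
turn(tool deg) [-19.01  -0.     0.02]  shift after turn (tool cm) [ 1.028 35.722 15.627]
flat tin [612.79730645 159.23828623  66.30324866] 389 [61.95954282 66.4736053  69.58097321] (array([612.1, 157.9]), array([65.5, 67.4]), 83.26)
```

View pics/s7.png

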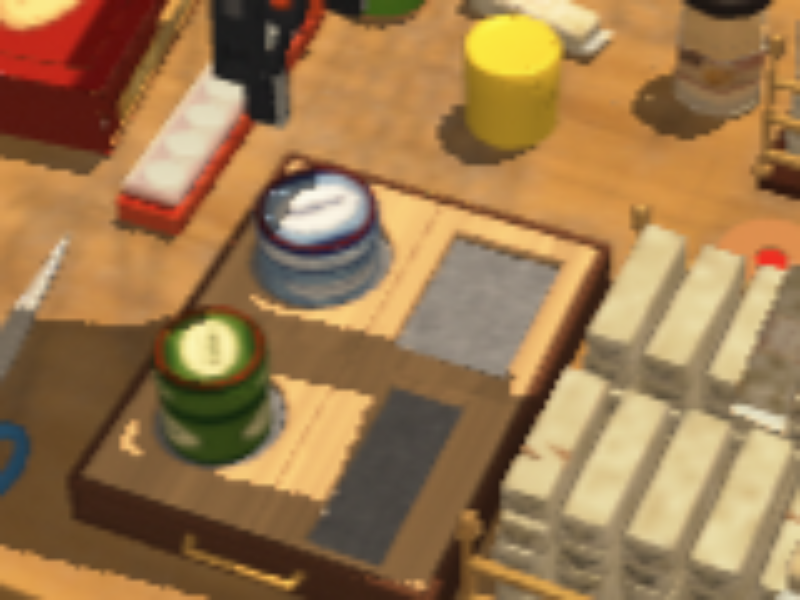

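```bash
python3 - <<'E'
from h import *
for n in('top','side'):
  t=dict(np.load(n+'0.npz'))
  P=cloud(t); x,y,z=P[...,0],P[...,1],P[...,2]
  m=(abs(x-596)<60)&(abs(y+236)<55)&(z>44)&(z<53); q=P[m]; print(n,len(q),rect(q))
  h=cv2.convexHull(q[:,:2].astype(np.float32))[:,0].round(0); print(h.tolist())
  m=(abs(x-597)<60)&(abs(y+105)<28)&(z>12)&(z<25); q=P[m]; print('bar',len(q),rect(q)); 
  c=q[:,:2]-q[:,:2].mean(0); w,v=np.linalg.eigh(c.T@c); print('pca',np.degrees(np.arctan2(v[1,1],v[0,1])),q.mean(0))
E
```

```text
top 344 (array([ 595.8, -236.9]), array([74.9, 51.8]), 21.13)
[[637.0, -243.0], [637.0, -240.0], [625.0, -208.0], [620.0, -201.0], [600.0, -207.0], [567.0, -222.0], [555.0, -227.0], [555.0, -230.0], [555.0, -233.0], [555.0, -236.0], [565.0, -259.0], [569.0, -269.0], [571.0, -271.0], [575.0, -272.0], [577.0, -272.0], [584.0, -269.0], [635.0, -249.0], [637.0, -246.0]]
bar 238 (array([ 599.5, -106.5]), array([26. , 91.2]), 80.0)
pca 171.283391091527 [ 596.93343435 -105.92703263   17.65852563]
side 188 (array([ 595.4, -232.3]), array([72.4, 55.1]), 22.62)
[[632.0, -226.0], [632.0, -225.0], [627.0, -215.0], [621.0, -201.0], [604.0, -200.0], [583.0, -208.0], [554.0, -222.0], [557.0, -231.0], [569.0, -263.0], [571.0, -269.0], [575.0, -270.0], [621.0, -251.0]]
bar 155 (array([ 599.3, -102.1]), array([29. , 85.7]), 80.34)
pca 172.95930624649984 [ 597.96235973 -101.02266421   16.18733818]
```

drive_tool(moves=[0,0,0,-6.5,0,0,0,0,0,-6.5,0,0,0,0,0,-6.5,0,0,0,1.5,0.68,0,0,0,0,2.8,1.25,0,0,0,0,2.8,1.25,0,0,0,0,2.8,1.25,0,0,0,0,2.8,1.25,0,0,0,0,2.8,1.25,0,0,0,0,2.8,1.25,0,0,0,0,2.8,1.25,0,0,0,0,2.8,1.25,0,0,0,0,2.8,1.25,0,0,0,0,2.8,1.25,0,0,0,0,2.8,1.25,0,0,0,0,2.2,1.0,0,0,0,0,1.1,0.5,0,0,0,0,0,0,0,0,0,0,0,0,0,0,0], hand=7.6)

```text
time: 18.93
tool_pos: [595.1, -233.7, 158.3]
tcp_rot: [-54.7, 89.8, 146.7]
ft_force: [0.4, 0.5, 0.2]
finger_gap: 76.6
```

```bash
python3 - <<'E'
from h import *
go([596,-234,16],-68.5)
E
```

```text
t 18.93 pos [ 595.1 -233.7  158.3] psi -68.58 down [-0.0031  0.002  -1.    ] gap 76.6 F [0.4 0.5 0.2] j [-26.   16.1  83.1   0.   81.   42.5]
turn(tool deg) [-0.08  0.12  0.17]  shift after turn (tool cm) [14.229  0.061 -0.07 ]
```

drive_tool(moves=[2,0.03,-0.03,0,0.1,0.1,2.5,0.02,-0.03,0,0,0,2.5,0,0,0,0,0,2.5,0,0,0,0,0,2,0,0,0,0,0,1.5,0,0,0,0,0,1.2,0,0,0,0,0,0,0,0,0,0,0,0,0,0,0,0,0,0,0,0,0,0,0])

```text
time: 19.77
tool_pos: [598.0, -234.6, 19.6]
tcp_rot: [134.9, 89.8, -23.6]
ft_force: [0.5, -0.0, 0.5]
finger_gap: 76.0
```

```bash
python3 - <<'E'
from h import *
go([596,-234,16],-68.5)
s=get('side');save('s8.png',cv2.resize(s['image'][90:210,310:470],None,fx=5,fy=5))
E
```

```text
t 19.77 pos [ 598.  -234.6   19.6] psi -68.49 down [ 0.0036 -0.0016 -1.    ] gap 76.0 F [ 0.5 -0.   0.5] j [-26.   24.3  88.3   0.   67.1  42.5]
turn(tool deg) [ 0.01 -0.16 -0.16]  shift after turn (tool cm) [ 0.364 -0.13   0.164]
```

View pics/s8.png

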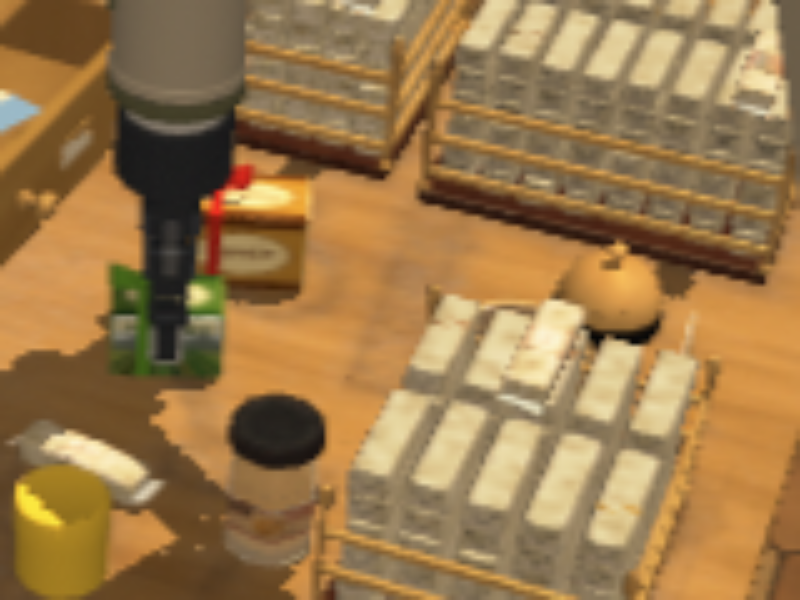

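drive_tool(moves=[0.25,-0.05,0.05,0,-0.1,-0.1,0,0,0,0,0,0,0,0,0,0,0,0])

```text
time: 20.07
tool_pos: [596.6, -234.4, 16.2]
tcp_rot: [127.1, 90.0, -31.4]
ft_force: [-0.2, -0.3, 0.1]
finger_gap: 76.0
```

drive_tool(moves=[0,0,0,0,0,0,0,0,0,0,0,0,0,0,0,0,0,0,0,0,0,0,0,0,0,0,0,0,0,0,0,0,0,0,0,0,0,0,0,0,0,0], hand=4.3)

```text
time: 20.65
tool_pos: [596.6, -234.4, 16.0]
tcp_rot: [62.5, 90.0, -96.0]
ft_force: [0.3, -0.6, 4.7]
finger_gap: 49.8
```

```bash
python3 - <<'E'
from h import *
go()
E
```

```text
t 20.65 pos [ 596.6 -234.4   16. ] psi -68.51 down [-0.e+00 -1.e-04 -1.e+00] gap 49.8 F [ 0.3 -0.6  4.7] j [-26.   24.6  88.4  -0.   67.   42.5]
```

drive_tool(moves=[-1,0,0,0,0,0,-2,0,0,0,0,0,-2.5,0,0,0,0,0,-2.5,0,0,0,0,0,-2.5,0,0,0,0,0,-2,0,0,0,0,0,-1,0,0,0,0,0,0,0,0,-3.5,0,0,0,0,0,-7,0,0,0,0,0,-7,0,0,0,0,0,-7,0,0,0,0,0,-7,0,0,0,0,0,-7,0,0,0,0,0,-7,0,0,0,0,0,-7,0,0,0,0,0,-7,0,0,0,0,0,-7,0,0,0,0,0,-4,0,0,0,0,0,0,0,0])

```text
time: 22.23
tool_pos: [595.7, -233.8, 149.7]
tcp_rot: [-118.7, 89.9, 153.5]
ft_force: [-0.7, 0.7, -0.7]
finger_gap: 49.6
```

```bash
python3 - <<'E'
from h import *
go([522,152.8,145],2)
E
```

```text
t 22.23 pos [ 595.7 -233.8  149.7] psi 2.19 down [-0.0023  0.0011 -1.    ] gap 49.6 F [-0.7  0.7 -0.7] j [-26.   16.5  83.6   0.   80.1 -28.2]
turn(tool deg) [ 0.19 -0.07  0.13]  shift after turn (tool cm) [  0.468  -6.017 -38.898]
```

drive_tool(moves=[0,-0.2,-1.5,0.19,0,0.1,0,-0.45,-2.8,0,0,0,0,-0.45,-2.8,0,0,0,0,-0.45,-2.8,0,0,0,0,-0.45,-2.8,0,0,0,0,-0.45,-2.8,0,0,0,0,-0.45,-2.8,0,0,0,0,-0.45,-2.8,0,0,0,0,-0.45,-2.8,0,0,0,0,-0.45,-2.8,0,0,0,0,-0.45,-2.8,0,0,0,0,-0.45,-2.8,0,0,0,0,-0.45,-2.8,0,0,0,0,-0.4,-2.4,0,0,0,0,-0.2,-1.4,0,0,0,0,0,0,0,0,0,0,0,0,0,0,0,0,0,0,0,0,0])

```text
time: 23.73
tool_pos: [522.0, 152.1, 150.4]
tcp_rot: [68.0, 90.0, -20.3]
ft_force: [-0.0, -1.1, -1.0]
finger_gap: 49.5
```

```bash
python3 - <<'E'
from h import *
go([522,152.8,75],2)
E
```

```text
t 23.73 pos [522.  152.1 150.4] psi 1.73 down [ 6.e-04 -2.e-04 -1.e+00] gap 49.5 F [-0.  -1.1 -1. ] j [10.9  1.8 99.8 -0.  78.3  9.1]
turn(tool deg) [-0.27  0.01 -0.03]  shift after turn (tool cm) [ 7.538e+00  6.000e-03 -7.000e-02]
```

drive_tool(moves=[1.5,0,-0.05,-0.27,0,0,2.5,0,0,0,0,0,2,0,0,0,0,0,1.5,0,0,0,0,0,0,0,0,0,0,0,0,0,0,0,0,0,0,0,0,0,0,0])

```text
time: 24.32
tool_pos: [523.0, 152.6, 76.8]
tcp_rot: [98.9, 89.9, 10.9]
ft_force: [0.2, 0.0, -0.6]
finger_gap: 49.5
```

```bash
python3 - <<'E'
from h import *
go([522,152.8,42],2)
st=sensors.sense(); x,y,zz=st['tool_pos']
for n,(v0,u0) in dict(side=(180,250),top=(140,190)).items():
    s=get(n)
    img=cv2.resize(s['image'][v0:v0+120,u0:u0+160],None,fx=5,fy=5,interpolation=cv2.INTER_CUBIC).copy()
    a=np.radians(2); R=np.array([[np.cos(a),-np.sin(a)],[np.sin(a),np.cos(a)]])
    def box(cx,cy,z,w,h): 
        b=np.array([[-w,-h],[w,-h],[w,h],[-w,h]])/2@R.T+[cx,cy]; return np.c_[b,[z]*4]
    for c,col in((box(x,y,zz-16,50,75),(255,0,0)),(box(x,y,zz+34,50,75),(255,0,0)),(box(521.6,152.4,32,64,89),(0,0,255)),(box(517.4,272.4,32,42,110),(0,0,255))):
        p=(proj(s,c)-[u0,v0]+.5)*5; cv2.polylines(img,[p.astype(np.int32)],True,col,1)
    save('9'+n+'.png',img)
E
```

```text
t 24.32 pos [523.  152.6  76.8] psi 1.99 down [ 2.3e-03  4.0e-04 -1.0e+00] gap 49.5 F [ 0.2  0.  -0.6] j [ 10.9   6.3 103.2   0.   70.3   8.9]
turn(tool deg) [-0.01 -0.02 -0.13]  shift after turn (tool cm) [ 3.481 -0.102 -0.022]
```

View pics/9side.png

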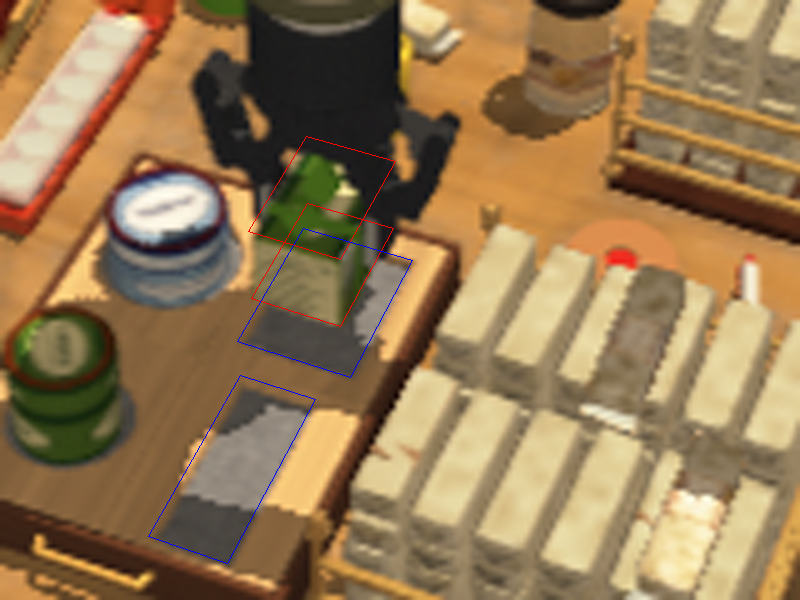

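View pics/9top.png

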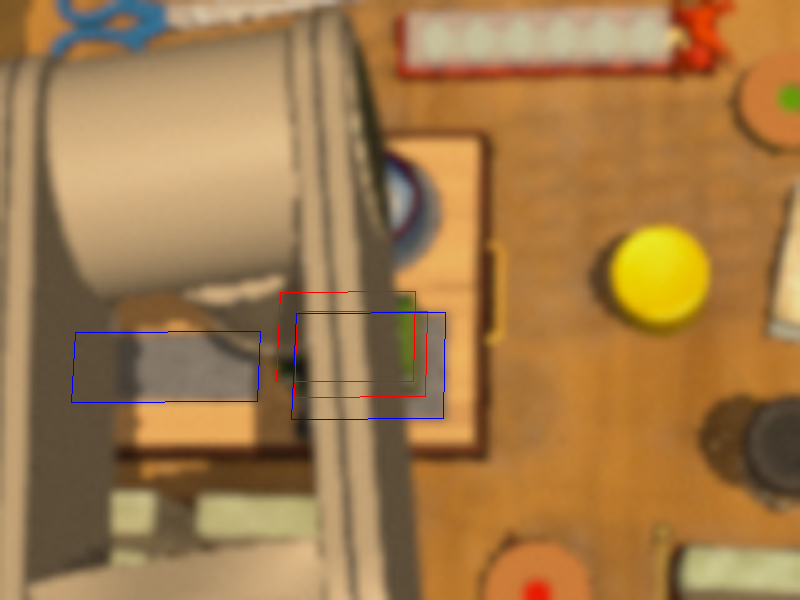

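drive_tool(moves=[1,-0.08,0,0,0,-0.1,1,0,0,0,0,0,0.9,0,0,0,0,0,0.5,0,0,0,0,0,0,0,0,0,0,0,0,0,0,0,0,0,0,0,0,0,0,0])

```text
time: 25.0
tool_pos: [521.0, 153.1, 41.0]
tcp_rot: [-95.8, 89.9, 176.3]
ft_force: [-0.7, -0.9, -1.2]
finger_gap: 49.5
```

```bash
python3 - <<'E'
from h import *
go([522,152.8,41.5],2)
E
```

```text
t 25.0 pos [521.  153.1  41. ] psi 2.08 down [-1.5e-03  1.0e-04 -1.0e+00] gap 49.5 F [-0.7 -0.9 -1.2] j [ 11.    9.  104.4   0.   66.6   8.9]
turn(tool deg) [ 0.08 -0.01  0.09]  shift after turn (tool cm) [-0.053  0.104  0.036]
```

drive_tool(moves=[0,0,0,0,0,0,0,0,0,0,0,0,0,0,0,0,0,0,0,0,0,0,0,0,0,0,0,0,0,0,0,0,0,0,0,0,-1,0,0,0,0,0,-2,0,0,0,0,0,-3,0,0,0,0,0,-3,0,0,0,0,0,-2,0,0,0,0,0,-1,0,0,0,0,0,0,0,0,0,0,0,0,0,0,0,0,0], hand=6.3)

```text
time: 26.17
tool_pos: [521.5, 153.1, 161.7]
tcp_rot: [163.7, 90.0, 75.8]
ft_force: [-1.0, -0.1, 0.1]
finger_gap: 63.2
```

```bash
python3 - <<'E'
from h import *
go([598,-102.7,150],81)
s=get('side');save('s10.png',cv2.resize(s['image'][180:300,220:380],None,fx=5,fy=5))
E
```

```text
t 26.17 pos [521.5 153.1 161.7] psi 2.07 down [ 1.e-04  4.e-04 -1.e+00] gap 63.2 F [-1.  -0.1  0.1] j [10.9  1.2 99.2  0.  79.6  8.9]
turn(tool deg) [-7.893e+01 -1.000e-02 -2.000e-02]  shift after turn (tool cm) [  1.172 -24.071  11.553]
```

View pics/s10.png

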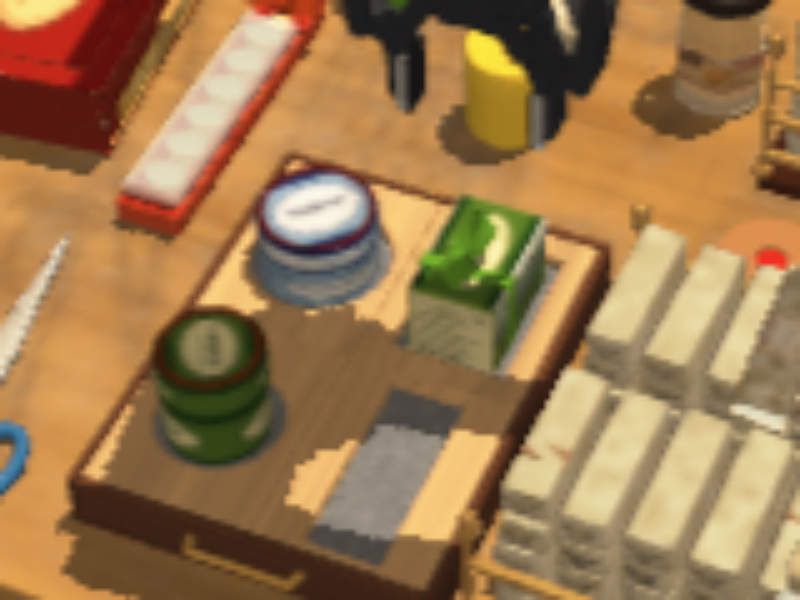

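drive_tool(moves=[0,0,0,-6.6,0,0,0,0,0,-6.6,0,0,0,0,0,-6.6,0,0,0,0,0,-6.6,0,0,0,0,0,-6.6,0,0,0,0,0,-6.6,0,0,0,0,0,-6.6,0,0,0,0,0,-6.6,0,0,0,0,0,-6.6,0,0,0,0,0,-6.6,0,0,0,0,0,-6.6,0,0,0,0,0,-6.3,0,0], hand=5.2)

```text
time: 27.22
tool_pos: [520.0, 152.8, 159.0]
tcp_rot: [-164.6, 89.7, -173.3]
ft_force: [0.5, 0.0, 0.0]
finger_gap: 51.7
```

drive_tool(moves=[0,-1.5,0.7,0,0,0,0,-2.7,1.3,0,0,0,0,-2.7,1.3,0,0,0,0,-2.7,1.3,0,0,0,0,-2.7,1.3,0,0,0,0,-2.7,1.3,0,0,0,0,-2.7,1.3,0,0,0,0,-2.7,1.3,0,0,0,0,-2.2,1.1,0,0,0,0,-1.5,0.65,0,0,0,0,0,0,0,0,0,0,0,0,0,0,0,0,0,0,0,0,0])

```text
time: 28.3
tool_pos: [597.0, -102.0, 160.4]
tcp_rot: [162.3, 89.8, 153.3]
ft_force: [-0.5, 0.1, -1.1]
finger_gap: 51.9
```

```bash
python3 - <<'E'
from h import *
go([598.5,-103,30],81)
for n in('side','top'):
    s=get(n);np.savez(n+'11.npz',**s)
    P=cloud(s); x,y,z=P[...,0],P[...,1],P[...,2]
    for k,a,b,z0,z1 in(('cart',522,152,62,82),('flat',613,155,62,78),('tall',610,276,77,95)):
        m=(abs(x-a)<42)&(abs(y-b)<45)&(z>z0)&(z<z1); print(n,k,m.sum(),np.percentile(P[m][:,2],[5,25,50,75,95]).round(1) if m.sum() else '',rect(P[m]) if m.sum() else '')
save('t11.png',cv2.resize(s['image'][140:260,190:350],None,fx=5,fy=5,interpolation=cv2.INTER_CUBIC))
s=dict(np.load('side11.npz'));save('s11.png',cv2.resize(s['image'][90:210,280:440],None,fx=5,fy=5,interpolation=cv2.INTER_CUBIC))
E
```

```text
t 28.3 pos [ 597.  -102.   160.4] psi 80.99 down [-0.0026  0.0013 -1.    ] gap 51.9 F [-0.5  0.1 -1.1] j [-14.6  10.9  89.    0.   80.3 -95.6]
turn(tool deg) [-0.01 -0.16 -0.05]  shift after turn (tool cm) [13.042 -0.078  0.169]
side cart 394 [64.7 71.1 72.4 73.9 77.5] (array([520.4, 155.6]), array([52. , 81.1]), 3.38)
side flat 370 [63.4 65.3 66.7 67.9 69.8] (array([612.9, 158.1]), array([66.8, 64.5]), 73.77)
side tall 336 [78.3 80.5 81.8 83.  84.7] (array([611. , 276.8]), array([54.5, 57.6]), 29.8)
top cart 409 [71.  73.2 74.6 76.  78.5] (array([519.7, 152.9]), array([50.9, 75.3]), 2.23)
top flat 409 [64.9 67.1 68.2 69.5 71.7] (array([613.1, 153.9]), array([64.2, 65.6]), 1.78)
top tall 305 [79.5 81.9 83.3 84.6 86.7] (array([609.7, 273.2]), array([55.4, 54.5]), 47.47)
```

View pics/t11.png

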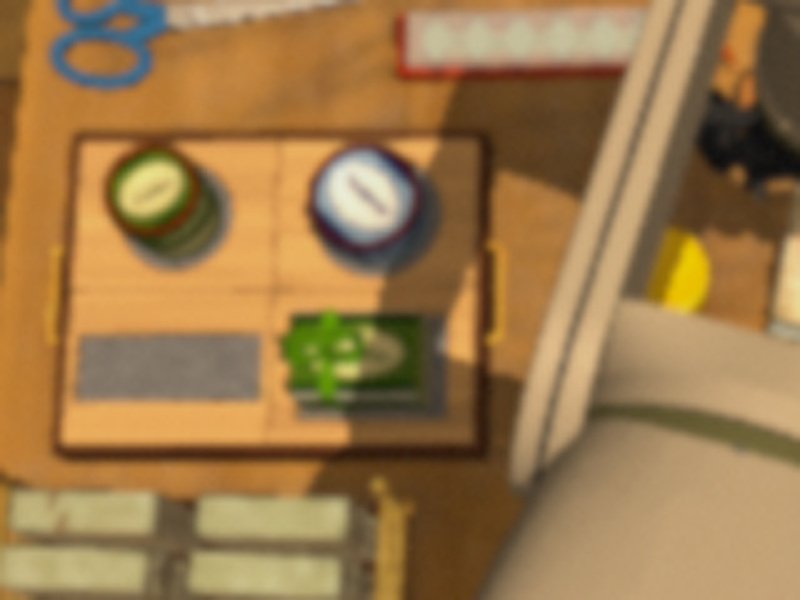

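View pics/s11.png

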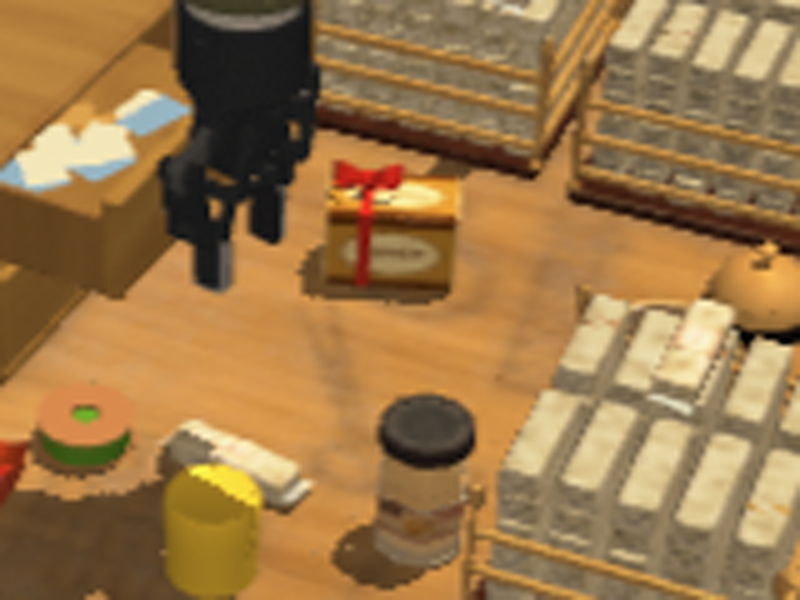

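```bash
python3 - <<'E'
from h import *
for f in('top0','top11','side0','side11'):
    s=dict(np.load(f+'.npz'));P=cloud(s);x,y,z=P[...,0],P[...,1],P[...,2]
    for k,(a,b,z0,z1) in (dict(cart=(596,-236,44,54)) if f[-1]=='0' else dict(cart=(520,154,69,79),flat=(613,156,62,76),tall=(610,275,76,92))).items():
        m=(abs(x-a)<20)&(abs(y-b)<22)&(z>z0)&(z<z1);q=P[m];A=np.c_[q[:,:2]-[a,b],np.ones(len(q))];c=np.linalg.lstsq(A,q[:,2],rcond=None)[0];print(f,k,len(q),np.degrees(c[:2]).round(2),c[2].round(1))
s=dict(np.load('side11.npz'));save('s11b.png',cv2.resize(s['image'][200:260,280:360],None,fx=10,fy=10,interpolation=cv2.INTER_CUBIC))
E
```

```text
top0 cart 155 [1.46 0.08] 49.5
top11 cart 163 [0.5  1.02] 74.8
top11 flat 196 [1.07 0.45] 68.1
top11 tall 201 [ 0.2  -0.08] 83.3
side0 cart 75 [ 0.54 -0.83] 48.4
side11 cart 115 [2.16 1.64] 73.3
side11 flat 177 [-0.72 -1.24] 66.7
side11 tall 215 [ 0.58 -0.09] 81.7
```

View pics/s11b.png

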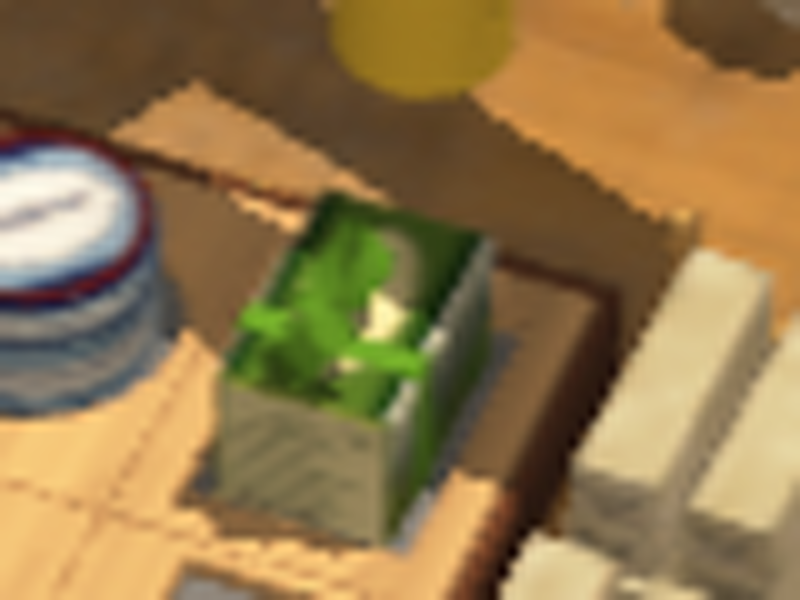

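drive_tool(moves=[2,-0.04,0.08,0,-0.1,0,2.5,-0.04,0.08,0,0,0,2.5,0,0,0,0,0,2.5,0,0,0,0,0,2,0,0,0,0,0,1.5,0,0,0,0,0,0,0,0,0,0,0,0,0,0,0,0,0,0,0,0,0,0,0])

```text
time: 29.15
tool_pos: [600.1, -103.6, 33.0]
tcp_rot: [1.2, 89.8, -7.8]
ft_force: [-0.1, 0.5, 1.1]
finger_gap: 52.1
```

```bash
python3 - <<'E'
from h import *
go([598.5,-103,11],81)
s=get('side');save('s12.png',cv2.resize(s['image'][120:220,270:400],None,fx=6,fy=6,interpolation=cv2.INTER_CUBIC))
E
```

```text
t 29.15 pos [ 600.1 -103.6   33. ] psi 81.02 down [ 2.7e-03 -4.0e-04 -1.0e+00] gap 52.1 F [-0.1  0.5  1.1] j [-14.6  18.8  93.9   0.   67.2 -95.7]
turn(tool deg) [ 0.02  0.16 -0.  ]  shift after turn (tool cm) [ 2.198  0.033 -0.167]
```

View pics/s12.png

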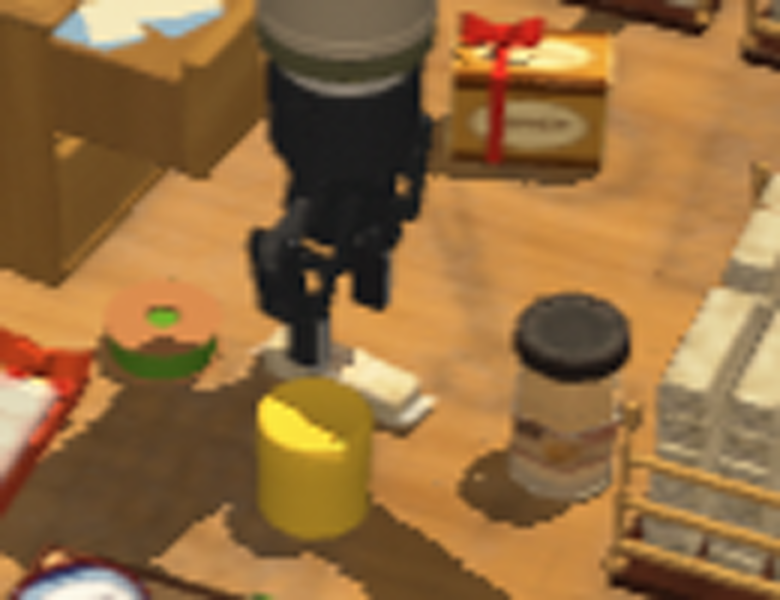

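drive_tool(moves=[1,0.03,-0.1,0,0.1,0,0.8,0,0,0,0,0,0.3,0,0,0,0,0,0,0,0,0,0,0,0,0,0,0,0,0,0,0,0,0,0,0])

```text
time: 29.7
tool_pos: [598.4, -103.7, 10.6]
tcp_rot: [164.6, 90.0, 155.6]
ft_force: [0.6, 0.4, -0.3]
finger_gap: 51.8
```

```bash
python3 - <<'E'
from h import *
go([598.5,-103,11],81)
E
```

```text
t 29.7 pos [ 598.4 -103.7   10.6] psi 80.97 down [-6.e-04  3.e-04 -1.e+00] gap 51.8 F [ 0.6  0.4 -0.3] j [-14.7  20.5  94.4   0.   65.2 -95.6]
turn(tool deg) [-0.03 -0.04 -0.01]  shift after turn (tool cm) [-0.037  0.068  0.001]
```

drive_tool(moves=[0,0,0,0,0,0,0,0,0,0,0,0,0,0,0,0,0,0,0,0,0,0,0,0,0,0,0,0,0,0,0,0,0,0,0,0,0,0,0,0,0,0], hand=1.8)

```text
time: 30.28
tool_pos: [598.8, -103.7, 11.2]
tcp_rot: [7.4, 90.0, -1.6]
ft_force: [-0.1, 0.7, 5.4]
finger_gap: 24.4
```

```bash
python3 - <<'E'
from h import *
go()
E
```

```text
t 30.28 pos [ 598.8 -103.7   11.2] psi 80.97 down [ 4.e-04 -0.e+00 -1.e+00] gap 24.4 F [-0.1  0.7  5.4] j [-14.7  20.4  94.4   0.   65.2 -95.6]
```

drive_tool(moves=[-1,0,0,0,0,0,-2,0,0,0,0,0,-2.5,0,0,0,0,0,-2.5,0,0,0,0,0,-2.5,0,0,0,0,0,-2,0,0,0,0,0,-1,0,0,0,0,0,0,0,0,0,0,0,0,0,0,0,0,0])

```text
time: 31.03
tool_pos: [598.3, -103.6, 145.4]
tcp_rot: [165.4, 90.0, 156.3]
ft_force: [0.6, 0.3, -0.4]
finger_gap: 25.1
```

```bash
python3 - <<'E'
from h import *
go([518,272.3,145],2)
s=get('side');save('s13.png',cv2.resize(s['image'][100:220,270:430],None,fx=5,fy=5,interpolation=cv2.INTER_CUBIC))
E
```

```text
t 31.03 pos [ 598.3 -103.6  145.4] psi 80.97 down [-5.e-04  2.e-04 -1.e+00] gap 25.1 F [ 0.6  0.3 -0.4] j [-14.7  11.7  89.7   0.   78.7 -95.6]
turn(tool deg) [ 7.897e+01 -3.000e-02  1.000e-02]  shift after turn (tool cm) [ 3.700e-02 -6.715e+00 -3.785e+01]
```

View pics/s13.png

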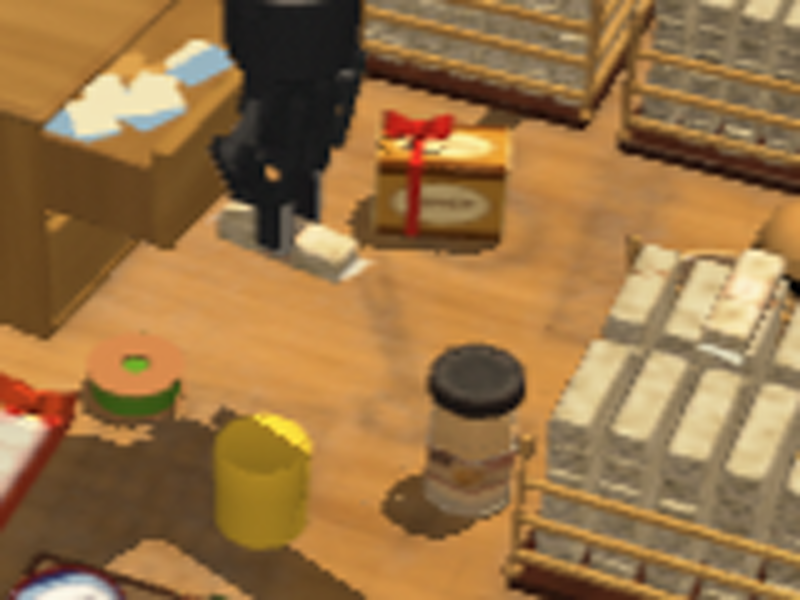

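drive_tool(moves=[0,0,0,4,0,0,0,0,0,6.8,0,0,0,0,0,6.8,0,0,0,0,0,6.8,0,0,0,0,0,6.8,0,0,0,0,0,6.8,0,0,0,0,0,6.8,0,0,0,0,0,6.8,0,0,0,0,0,6.8,0,0,0,0,0,6.8,0,0,0,0,0,6.8,0,0,0,0,0,4,0,0,0,0,0,3,0,0,0,0,0,0,0,0])

```text
time: 32.25
tool_pos: [596.9, -103.3, 142.9]
tcp_rot: [-107.4, 89.7, 164.4]
ft_force: [-0.4, 0.1, -0.4]
finger_gap: 24.6
```

drive_tool(moves=[0,-0.2,-1.5,0,0,0,0,-0.5,-2.7,0,0,0,0,-0.5,-2.7,0,0,0,0,-0.5,-2.7,0,0,0,0,-0.5,-2.7,0,0,0,0,-0.5,-2.7,0,0,0,0,-0.5,-2.7,0,0,0,0,-0.5,-2.7,0,0,0,0,-0.5,-2.7,0,0,0,0,-0.5,-2.7,0,0,0,0,-0.5,-2.7,0,0,0,0,-0.5,-2.7,0,0,0,0,-0.5,-2.7,0,0,0,0,-0.4,-2.5,0,0,0,0,-0.2,-1.4,0,0,0,0,0,0,0,0,0,0,0,0,0,0,0,0,0,0,0,0,0])

```text
time: 33.75
tool_pos: [517.3, 271.0, 145.2]
tcp_rot: [-66.7, 89.9, -154.7]
ft_force: [0.1, 0.0, -0.1]
finger_gap: 24.8
```

```bash
python3 - <<'E'
from h import *
go([518,272.3,70],2)
E
```

```text
t 33.75 pos [517.3 271.  145.2] psi 2.0 down [-1.3e-03 -6.0e-04 -1.0e+00] gap 24.8 F [ 0.1  0.  -0.1] j [22.6  8.3 93.5 -0.  78.3 20.6]
turn(tool deg) [0.   0.03 0.08]  shift after turn (tool cm) [ 7.517  0.077 -0.125]
```

drive_tool(moves=[1.5,0.05,-0.05,0,0,0.08,2.5,0,-0.05,0,0,0,2,0,0,0,0,0,1.5,0,0,0,0,0,0,0,0,0,0,0,0,0,0,0,0,0,0,0,0,0,0,0])

```text
time: 34.33
tool_pos: [518.9, 272.4, 71.9]
tcp_rot: [107.4, 89.9, 19.3]
ft_force: [-0.0, 1.1, 0.6]
finger_gap: 24.2
```

```bash
python3 - <<'E'
from h import *
go([518,272.3,37],2)
st=sensors.sense(); x,y,zz=st['tool_pos']
for n,(v0,u0) in dict(side=(200,230),top=(140,190)).items():
    s=get(n)
    img=cv2.resize(s['image'][v0:v0+120,u0:u0+160],None,fx=5,fy=5,interpolation=cv2.INTER_CUBIC).copy()
    a=np.radians(2); R=np.array([[np.cos(a),-np.sin(a)],[np.sin(a),np.cos(a)]])
    def box(cx,cy,z,w,h): 
        b=np.array([[-w,-h],[w,-h],[w,h],[-w,h]])/2@R.T+[cx,cy]; return np.c_[b,[z]*4]
    for c,col in((box(x,y,zz-11,26,100),(255,0,0)),(box(517.4,272.4,32,42,110),(0,0,255))):
        p=(proj(s,c)-[u0,v0]+.5)*5; cv2.polylines(img,[p.astype(np.int32)],True,col,1)
    save('14'+n+'.png',img)
E
```

```text
t 34.33 pos [518.9 272.4  71.9] psi 1.92 down [ 2.1e-03  7.0e-04 -1.0e+00] gap 24.2 F [-0.   1.1  0.6] j [22.7 12.7 96.6 -0.  70.5 20.8]
turn(tool deg) [-0.08 -0.04 -0.12]  shift after turn (tool cm) [ 3.492e+00 -9.100e-02  3.000e-03]
```

View pics/14side.png

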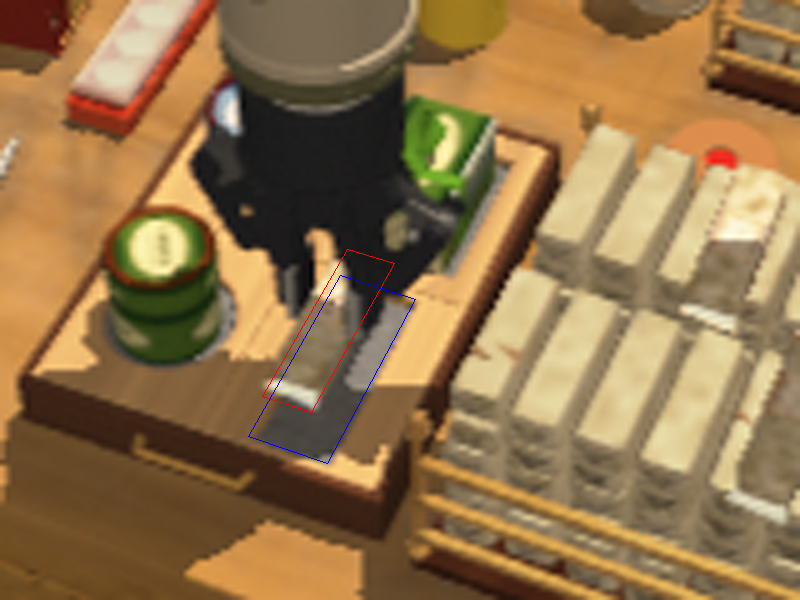

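View pics/14top.png

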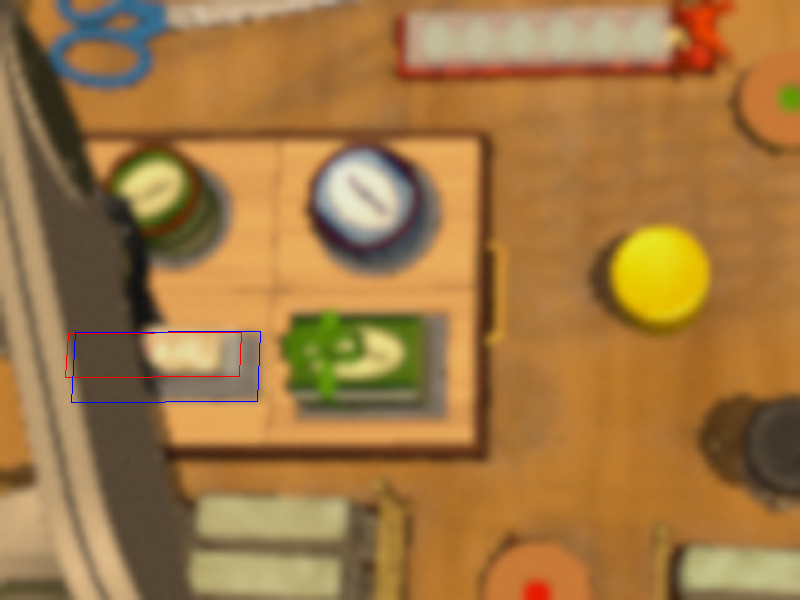

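drive_tool(moves=[1,-0.08,0,0,0,-0.1,1,0,0,0,0,0,1,0,0,0,0,0,0.45,0,0,0,0,0,0,0,0,0,0,0,0,0,0,0,0,0,0,0,0,0,0,0])

```text
time: 35.02
tool_pos: [516.6, 272.6, 35.5]
tcp_rot: [-82.4, 89.9, -170.4]
ft_force: [-1.8, -0.6, 2.8]
finger_gap: 24.8
```

```bash
python3 - <<'E'
from h import *
go([518,272.3,36.2],2)
E
```

```text
t 35.02 pos [516.6 272.6  35.5] psi 1.98 down [-2.3e-03 -4.0e-04 -1.0e+00] gap 24.8 F [-1.8 -0.6  2.8] j [22.8 15.4 97.7  0.  67.  20.8]
turn(tool deg) [-0.02  0.02  0.13]  shift after turn (tool cm) [-0.066  0.143  0.036]
```

drive_tool(moves=[-0.05,0,0,0,0,0,0,0,0,0,0,0,0,0,0,0,0,0,0,0,0,0,0,0,0,0,0,0,0,0,-1,0,0,0,0,0,-2,0,0,0,0,0,-3,0,0,0,0,0,-3,0,0,0,0,0,-2,0,0,0,0,0,-1,0,0,0,0,0,0,0,0,0,0,0], hand=4.6)

```text
time: 36.02
tool_pos: [519.1, 273.6, 160.6]
tcp_rot: [117.3, 89.7, 29.3]
ft_force: [0.2, -0.2, 0.1]
finger_gap: 46.2
```

drive_tool(moves=[0,0.5,1.5,0,0,0,0,0.5,2.7,0,0,0,0,0.5,2.7,0,0,0,0,0.5,2.7,0,0,0,0,0.5,2.7,0,0,0,0,0.5,2.7,0,0,0,0,0.5,2.7,0,0,0,0,0.5,2.7,0,0,0,0,0.5,2.7,0,0,0,0,0.5,2.7,0,0,0,0,0.5,2.7,0,0,0,0,0.5,2.7,0,0,0,0,0,1,0,0,0,0,0,0,0,0,0,0,0,0,0,0,0])

```text
time: 37.27
tool_pos: [587.4, -46.7, 155.1]
tcp_rot: [-111.5, 89.8, 160.4]
ft_force: [0.6, 0.8, -0.1]
finger_gap: 45.9
```

```bash
python3 - <<'E'
from h import *
go()
for n,(v0,u0) in dict(side=(190,220),top=(140,190)).items():
    s=get(n); save('15'+n+'.png',cv2.resize(s['image'][v0:v0+120,u0:u0+160],None,fx=5,fy=5,interpolation=cv2.INTER_CUBIC)); save('16'+n+'.png',s['image'])
    P=cloud(s); x,y,z=P[...,0],P[...,1],P[...,2]
    for k,a,b,w,h,z0,z1 in(('cart',522,152,42,45,66,82),('flat',613,155,42,45,62,78),('tall',610,276,42,45,77,95),('bar',518,272,20,55,36,50),('large',588,-349,60,50,50,66),('jar',472,-95,40,40,80,96)):
        m=(abs(x-a)<w)&(abs(y-b)<h)&(z>z0)&(z<z1); print(n,k,m.sum(),np.percentile(P[m][:,2],[5,25,50,75,95]).round(1) if m.sum() else '',rect(P[m]) if m.sum() else '')
E
```

```text
t 37.27 pos [587.4 -46.7 155.1] psi 1.9 down [-0.0033  0.0012 -1.    ] gap 45.9 F [ 0.6  0.8 -0.1] j [ -9.6   8.7  92.    0.   79.5 -11.5]
side cart 362 [68.7 71.3 72.5 73.9 79.1] (array([520.9, 156.3]), array([52.1, 78.5]), 2.58)
side flat 371 [63.7 65.3 66.4 67.8 69.6] (array([612.8, 158. ]), array([65.8, 66.5]), 79.36)
side tall 334 [78.5 80.5 81.6 82.9 84.7] (array([611.8, 277.4]), array([55.2, 57.1]), 76.26)
side bar 298 [37.8 39.6 41.3 42.5 44.3] (array([515.8, 273.3]), array([26.3, 86.2]), 2.58)
side large 230 [52.4 55.6 57.5 59.2 61.7] (array([ 588.5, -349.8]), array([89.4, 64.3]), 19.22)
side jar 223 [82.9 85.8 87.3 88.8 90.9] (array([474.3, -93.9]), array([57.1, 58.6]), 49.61)
top cart 347 [71.3 73.  74.5 76.1 78.7] (array([519.4, 154.2]), array([51. , 72.1]), 3.06)
top flat 408 [64.5 66.4 68.1 69.6 71.5] (array([612.7, 153.4]), array([64.8, 64.4]), 3.13)
top tall 306 [79.4 82.1 83.6 85.  86.6] (array([610.2, 273.8]), array([55.3, 54.4]), 47.5)
top bar 264 [38.8 41.4 43.  44.5 46.4] (array([515.4, 266.9]), array([25.2, 88.4]), 1.09)
top large 518 [54.8 57.5 59.3 60.6 63.2] (array([ 587.3, -351.7]), array([90.6, 56.5]), 18.56)
top jar 4 [87.7 88.4 89.1 90.5 92.6] (array([496.6, -85.9]), array([4.1, 3.4]), 44.01)
```

View pics/15side.png

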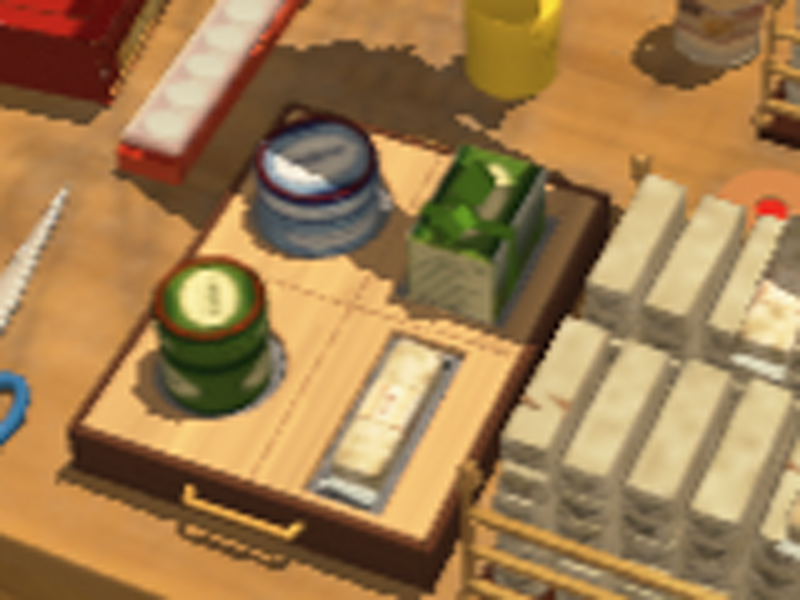

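View pics/15top.png

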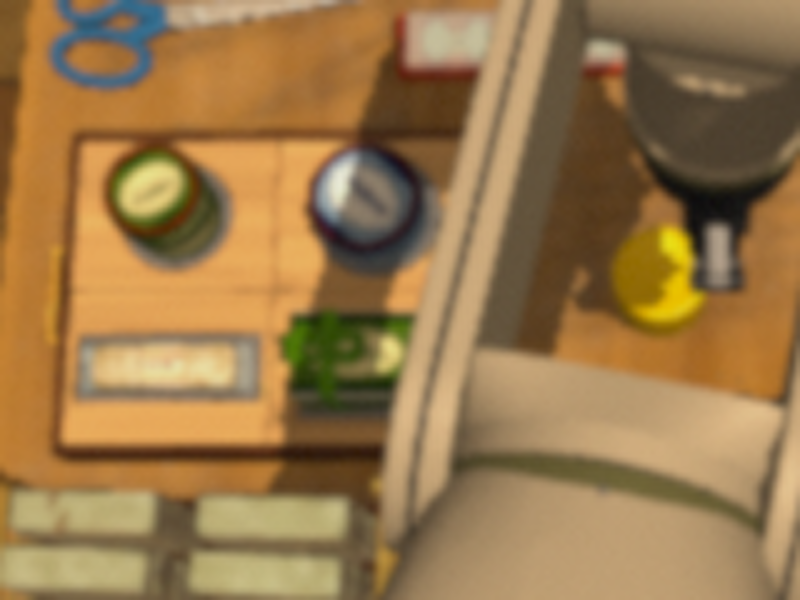

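```bash
python3 -c "
from bench import r
print(r.hand_in())"
```

```text
the job is handed in; nothing more can be done
None
```

I placed all four things in the tray in the order asked, with the last reading at 37 s, and handed the job in. The order was the green tall tin, then the blue wide tin, then the green carton, then the nougat bar.

- **Seating:** The last pictures show each one upright in its own recess. In both cameras the tops of all four sit about 25 mm higher than they did on the counter, which matches the recess floor.
- **Things to leave alone:** The larger carton measures within 1–2 mm of its start in the top view. The side view differs from its own first reading by about 5 mm in y, which I take to be noise. The jar was mostly hidden from the top camera at the end, and the side view puts it within about 1.5 mm of its start. I never reached for the yellow tin. It shows in the last pictures, but I did not measure it again.
- **Disagreements:** The two cameras disagreed by 3–6 mm along y. I judged the true positions from where the gripper actually closed and from overlays in the side view. The carton sits about 2 mm off the centre of its recess, which has 7 mm of room on each side.
- **Forces:** The highest wrist force I read was about 6 N, well under the limits. I only read it at the end of each move.

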